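# Strip the reflux station and rack its parts

## Task

The run is over, so strip the station for storage: take every readout that hangs on the panel off its keyhole studs (raise it until the stud heads reach the wide ends, then draw it away), slide every clamp block off the open end of the rod, and stand each of them, and the end stop standing on the bench, upright and fully down in its own bay, the one of the two racks' bays made to its size. Set the readouts down gently, never drop them, and leave the bottle, beaker and flask alone.

Things in the scene. Friction and masses are not known exactly. Their poses are not given: they have to be found in the camera images.
- readout_s: The narrowest of three white bench readouts (display units) that hang on the panel by keyholes: case 54 mm wide (own y), 33 deep (own x; display on the +x face, keyholes in the -x face), 70 tall; on top, centred, a grey grip tab 16 (y) x 24 (x) x 36 tall (z 70 to 106). Origin: centre of the underside; z up. About 180 g. May be absent.
- readout_m: The middle-width of three white bench readouts (display units) that hang on the panel by keyholes: case 64 mm wide (own y), 33 deep (own x; display on the +x face, keyholes in the -x face), 70 tall; on top, centred, a grey grip tab 16 (y) x 24 (x) x 36 tall (z 70 to 106). Origin: centre of the underside; z up. About 180 g. May be absent.
- readout_l: The widest of three white bench readouts (display units) that hang on the panel by keyholes: case 74 mm wide (own y), 33 deep (own x; display on the +x face, keyholes in the -x face), 70 tall; on top, centred, a grey grip tab 16 (y) x 24 (x) x 36 tall (z 70 to 106). Origin: centre of the underside; z up. About 180 g. May be absent.
- block_s: The narrowest of three aluminium clamp blocks hanging loosely on the rod: 30 mm wide (own x, across the rod), 34 thick (own y, along the rod), 64 tall. Origin: centre of the underside; z up. About 160 g. A 16 x 16 mm bore runs through it along y, centre at z 46. May be absent.
- block_m: The middle-width of three aluminium clamp blocks hanging loosely on the rod: 42 mm wide (own x, across the rod), 34 thick (own y, along the rod), 64 tall. Origin: centre of the underside; z up. About 160 g. A 16 x 16 mm bore runs through it along y, centre at z 46. May be absent.
- block_l: The widest of three aluminium clamp blocks hanging loosely on the rod: 54 mm wide (own x, across the rod), 34 thick (own y, along the rod), 64 tall. Origin: centre of the underside; z up. About 160 g. A 16 x 16 mm bore runs through it along y, centre at z 46. May be absent.
- end_stop: Steel end stop of the rod, already taken off and standing on the bench: round foot 36 mm across and 18 tall, with a stem 18 mm across on top (z 18 to 56). Origin: centre of the underside; z up (yaw means nothing). About 140 g.
- panel: Fixed grey upright panel, 284 mm wide (own y), 10 thick, top at z 130; origin on the bench below the middle of its front face, which looks along its own +x. Three pairs of headed studs (heads 14 mm across) stick 9.5 mm out of it, pairs 90 mm apart (y -90, 0, 90). Each readout hangs on one pair, origin 18 mm in front of the face, at height 70, facing as the panel does.
- studs (a point): Middle of the middle pair of studs, on the panel's face at height 116; x points out of the face. Readouts have two keyholes 26 mm apart: a slot 9 wide above a hole 20 x 20. Hanging, the studs are at the slots' top; raised 16 mm (13 to 19 will do) the heads stand in the wide holes and the readout comes straight away along +x; 12 mm frees it.
- stand: Fixed stand: dark base plate, short upright (top at z 175) at the origin; from it a level steel rod 10 mm across sticks out along the stand's own +y, axis at height 150, to its free end 205 mm out. Blocks hang at 52, 106 and 160 mm from the upright, in any order (some places may be empty), bore's top on the rod; raised 3 mm, the rod is in mid-bore.
- rod_tip (a point): Centre of the rod's free end face; y axis points out along the rod.
- bay_readout_s (a point): Bay of the narrowest readout in the fixed plywood readout rack: centre of its floor (4 mm above the bench). Bay 60 mm along its y, 39 along its x, open above; walls 4 thick, rims 26 mm above the bench. The readout stands upright in it, width along the bay's y, either way round.
- bay_readout_m (a point): Bay of the middle-width readout in the fixed plywood readout rack: centre of its floor (4 mm above the bench). Bay 70 mm along its y, 39 along its x, open above; walls 4 thick, rims 26 mm above the bench. The readout stands upright in it, width along the bay's y, either way round.
- bay_readout_l (a point): Bay of the widest readout in the fixed plywood readout rack: centre of its floor (4 mm above the bench). Bay 80 mm along its y, 39 along its x, open above; walls 4 thick, rims 26 mm above the bench. The readout stands upright in it, width along the bay's y, either way round.
- bay_block_s (a point): Bay of the narrowest block in the fixed plywood block rack: centre of its floor (4 mm above the bench). Bay 36 mm along its x, 40 along its y, open above; rims 26 mm above the bench. The block stands upright in it, width along the bay's x; neighbouring bays are 44 mm away along y.
- bay_block_m (a point): Bay of the middle-width block in the fixed plywood block rack: centre of its floor (4 mm above the bench). Bay 48 mm along its x, 40 along its y, open above; rims 26 mm above the bench. The block stands upright in it, width along the bay's x; neighbouring bays are 44 mm away along y.
- bay_block_l (a point): Bay of the widest block in the fixed plywood block rack: centre of its floor (4 mm above the bench). Bay 60 mm along its x, 40 along its y, open above; rims 26 mm above the bench. The block stands upright in it, width along the bay's x; neighbouring bays are 44 mm away along y.
- bay_stop (a point): Bay of the end stop, the square bay at the +y end of the block rack: centre of its floor (4 mm above the bench), 42 x 42 mm, open above; rims 26 mm above the bench. The stop stands in it foot down.
- bottle: Bystander: amber bottle 64 mm across, 150 tall. Origin: centre of the underside.
- beaker: Bystander: glass beaker 76 mm across, 90 tall. Origin: centre of the underside.
- flask: Bystander: stoppered round flask on a cork ring, 84 mm across, 146 tall. Origin: centre of the underside.
Not all that is in view belongs to the job. What is shaped like the end_stop but blue is not meant. Leave any yellow look-alike of the block_s alone.

How it is judged:
At the end, for the whole second after the job is handed in: Every readout, block and the end stop that is present stands in its own bay: origin within 10 mm sideways of the bay's floor centre and within 6 mm of the floor in height, leaning less than 0.12 rad, at rest (horizontal distance between readout_s and bay_readout_s below 0.01 m and z of readout_s in the frame of bay_readout_s below 0.006 m and angle between each of readout_s, readout_m, readout_l, block_s, block_m, block_l, end_stop's own z axis and vertical below 0.12 rad and linear speed of each of readout_s, readout_m, readout_l, block_s, block_m, block_l, end_stop below 0.02 m/s and horizontal distance between readout_m and bay_readout_m below 0.01 m and z of readout_m in the frame of bay_readout_m below 0.006 m and horizontal distance between readout_l and bay_readout_l below 0.01 m and z of readout_l in the frame of bay_readout_l below 0.006 m and horizontal distance between block_s and bay_block_s below 0.01 m and z of block_s in the frame of bay_block_s below 0.006 m and horizontal distance between block_m and bay_block_m below 0.01 m and z of block_m in the frame of bay_block_m below 0.006 m and horizontal distance between block_l and bay_block_l below 0.01 m and z of block_l in the frame of bay_block_l below 0.006 m and horizontal distance between end_stop and bay_stop below 0.01 m and z of end_stop in the frame of bay_stop below 0.006 m); the robot touches nothing.
It fails at once if the bottle is knocked or moved more than 30 mm (distance of bottle from where it was at the start of the episode above 0.03 m or angle between bottle's own z axis and vertical above 0.5 rad).
It fails at once if the beaker is knocked or moved more than 30 mm (distance of beaker from where it was at the start of the episode above 0.03 m or angle between beaker's own z axis and vertical above 0.5 rad).
It fails at once if the flask is knocked or moved more than 30 mm (distance of flask from where it was at the start of the episode above 0.03 m or angle between flask's own z axis and vertical above 0.5 rad).
It fails at once if a readout is dropped (falls about 7 cm or more) ((linear speed of readout_s above 1.2 m/s and contact force between the fingers and readout_s below 0.1 N) or (linear speed of readout_m above 1.2 m/s and contact force between the fingers and readout_m below 0.1 N) or (linear speed of readout_l above 1.2 m/s and contact force between the fingers and readout_l below 0.1 N)).
Of readout_s, readout_m, readout_l only 2 to 3 are there at a start; the rules pass over those that are not, and their reading is None.
Of block_s, block_m, block_l only 2 to 3 are there at a start; the rules pass over those that are not, and their reading is None.
At some moment in a run one of end_stop may be knocked a few centimetres aside while the robot is not near it.
It also fails if it takes over 210 s, if anything falls off the work surface, if the arm or the gripper's body presses on something with over 40 N, if the wrist force passes 120 N, or if a joint passes its speed limit or range.

## Robot

A 6-joint arm with a two-finger parallel gripper is mounted at the origin on the work surface. World frame = base frame: x ahead of the robot, y to its left, z up, the work surface at z = 0. Lengths are in m, angles in rad, forces in N, time in s.
With the tool pointing down it reaches from about 0.3 to 0.775 m from the base axis. Payload 14.6 kg.
Tool frame: the origin (TCP) lies at the very end of the fingers, on their centre line; the grasp point (between the pads) lies 19 mm behind it; z points along the fingers, y is the line along which they close (so a half turn about z gives the same grasp; the last joint's range is limited). The gripper opens to 94 mm and grips with 3 to 60 N. Pads are 16 mm wide; open, the fingers measure 119 mm over their backs; the gripper's body (75 mm by 177 mm) begins 78 mm behind the grasp point.
Start: joints at [-1.17, 0.3, 1.521, -0, 1.321, -0.067], TCP at [0.248, -0.491, 0.205] pointing down, gripper open.
Joint ranges: [-3.03, 3.03], [-0.79, 2.21], [0.23, 2.52], [-1.04, 4.18], [0, 3.07], [-2.55, 2.55]. Speed limits (rad/s): [2.22, 2.22, 2.57, 3.14, 3.14, 3.14].

## Interface

Orientations are given as [roll, pitch, yaw] about the fixed x, y, z axes, in that order (R = Rz(yaw) Ry(pitch) Rx(roll)).
In Python, from station import ctrl gives the robot as it stands.
- The arm moves only by the tool move_arm, never from a script. Its argument "targets" is a list of rows, each a list of 6 numbers: the shift along the tool's x, y, z in units of 1000 mm (1.0 is 1000 mm), then the turn, a rotation vector about the tool's x, y, z in units of 30 degrees (1.0 is 30 degrees). In form: [[tx, ty, tz, ax, ay, az], ...]. A call has exactly 5 rows; each row is the pose to reach, as a shift and turn from the pose commanded when the call began, along the tool's axes at that moment; what a row does not reach only later rows make up. A row lasts 1/12 s, in which the tool goes at most 41.7 mm and 7.16 degrees, less where a joint would pass 70% of its speed; a pose out of reach is approached as far as the arm can. A call with a number of a shift or a turn outside -1 to 1 is refused whole. A call with a gripper value outside its range is refused whole. "fingers" is the opening, from -1 (shut) to 1 (fully open), set as the call begins (left out, the last holds). The fingers move at their own pace and stop on an object; "grip_force" is the grip in N (left out, the last holds). Time passes only in rows, so rows that repeat a pose let the fingers close, or fill a call up. It gives the time, the measured TCP pose, the force and the opening at its end, in the units of the state.
- ctrl.get_obs(): the state, without advancing time (a new reading comes with each control period).
- ctrl.camera(name): name is "scene" or "top" or "wrist"; returns the picture (384x512x3 uint8, red, green, blue); there is no depth.
- ctrl.camera_info(name): a dict with "fx", "fy", "cx", "cy" (pixels), "rvec" (rotation vector, rad) and "tvec" (3), from world to camera coordinates, as OpenCV has them. Camera axes: x right, y down, z forward; pixel columns grow to the right and rows downward; lengths in m; the calibration is good to about 2 mm. A picture is of the moment at which its call begins: read the wrist's pose just before it. camera_info takes no time and is no camera call; for the wrist camera it gives the pose at the moment of the call.
- ctrl.hand_in(): hands the job in, once; it reports no verdict.
The state is a dict: "time_s": time; "qpos": joint angles; "joint_vel": joint speeds; "tau": joint torques, N m; "ee_pos": TCP position; "eef_rot": TCP orientation; "force": force on the tool from outside, world axes, zero at the start; "moment": the same for the moment, N m; "grip_width": finger opening in m.
Only numpy, scipy, OpenCV 4.12 (cv2) and the standard library are available. Lean on these libraries where they do the work, as an engineer would, in place of code of your own. Each camera call takes 0.05 s, during which the arm holds its last target. There are 200 camera calls.

## Working session

There is one attempt and no reset: what is moved stays moved. The work goes in short steps, Python scripts to look and compute and a tool call to move; the robot and the scene stay as the last step left them, time stands still between calls to the robot, and variables do not carry over. Pictures are saved under pics/ and viewed, on a budget of 14 in all, crops included, one or two more only if the job needs it, and the job is handed in when it is done.

Besides the shell and the picture viewer there is one more tool, called after "Emit:" as name(argument=value, ...), one argument or row to a line, values as JSON. move_arm: Moves the arm, as the interface text tells. Shifts and turns lie within -1 to 1; 1 stands for 1000 mm of shift or 30 degrees of turn. Its arguments: {"type":"object","properties":{"targets":{"type":"array"},"fingers":{"type":"number"},"grip_force":{"type":"number"}},"required":["targets"]}

```bash
mkdir -p pics; ls
cat > h.py <<'E'
import numpy as np,cv2
from station import ctrl
def cam(n):
    i=ctrl.camera_info(n);R=cv2.Rodrigues(np.array(i['rvec'],float))[0];t=np.array(i['tvec'],float)
    K=np.array([[i['fx'],0,i['cx']],[0,i['fy'],i['cy']],[0,0,1]],float);return K,R,t
def ray(c,u,v):
    K,R,t=c;d=R.T@np.linalg.inv(K)@np.array([u,v,1.]);return -R.T@t,d
def onz(c,u,v,z):
    o,d=ray(c,u,v);return o+d*(z-o[2])/d[2]
def proj(c,P):
    K,R,t=c;p=K@(R@np.asarray(P,float)+t);return p[:2]/p[2]
def snap(n,f):
    im=ctrl.camera(n)[:,:,::-1].copy();cv2.imwrite('pics/'+f,im);return im
E
python3 - <<'E'
from h import *
o=ctrl.get_obs();print(o)
for n in('scene','top'):
    im=snap(n,n+'0.png');c=cam(n);print(n,-c[1].T@c[2],c[0][0,0],c[1][2])
E
```

```text
pics
{'time_s': 0.0, 'qpos': array([-1.16960029e+00,  3.00476669e-01,  1.52160476e+00,  1.72768250e-05,
        1.32068598e+00, -6.66222700e-02]), 'joint_vel': array([ 3.23870410e-04, -1.40221408e-03,  3.02033854e-04, -1.60694502e-03,
       -2.61720625e-05,  1.65591839e-03]), 'tau': array([-1.50591990e-03, -5.31821108e+01, -3.52735233e+01,  7.07901525e-02,
        2.45206797e-02, -3.68955239e-05]), 'ee_pos': array([ 0.24790221, -0.49066131,  0.20487326]), 'eef_rot': array([-3.14042163e+00, -9.49036242e-05,  4.67813965e-01]), 'force': array([0.13858524, 0.23953204, 0.61503876]), 'moment': array([ 0.01327208, -0.03526912,  0.03588013]), 'grip_width': 0.09389092153527104}
scene [ 1.03780786 -0.450048    0.69689878] 351.250811052521 [-0.57391413  0.51744412 -0.63472369]
top [0.40855478 0.02669736 1.47436609] 433.7332188101194 [ 0.09684488 -0.01012874 -0.99524795]
```

View pics/scene0.png

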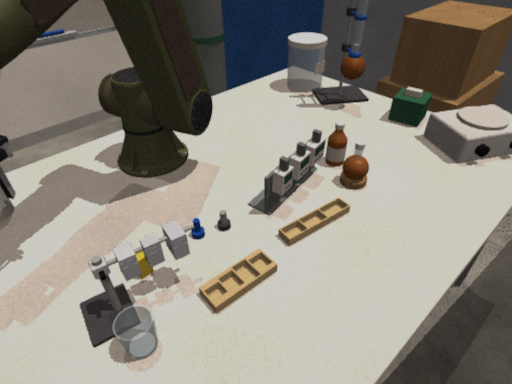

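View pics/top0.png

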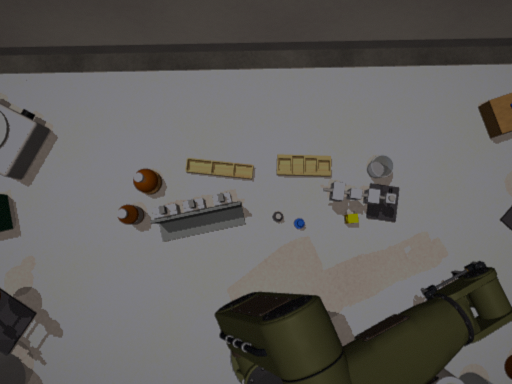

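The scene picture shows three readouts on the panel (about 283-317,140-180) and three grey blocks on the rod. The yellow look-alike is near (144,263). The grey stop is at (223,220) and its blue look-alike at (197,230). Both racks are clear. I'll enlarge the top view next.

Run:
```python
import cv2
a=cv2.imread('pics/top0.png')
cv2.imwrite('pics/c1.png',cv2.resize(a[140:245,110:265],None,fx=5,fy=5,interpolation=cv2.INTER_CUBIC))
cv2.imwrite('pics/c2.png',cv2.resize(a[145:235,260:410],None,fx=5,fy=5,interpolation=cv2.INTER_CUBIC))
```

```text
(no output)
```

View pics/c1.png

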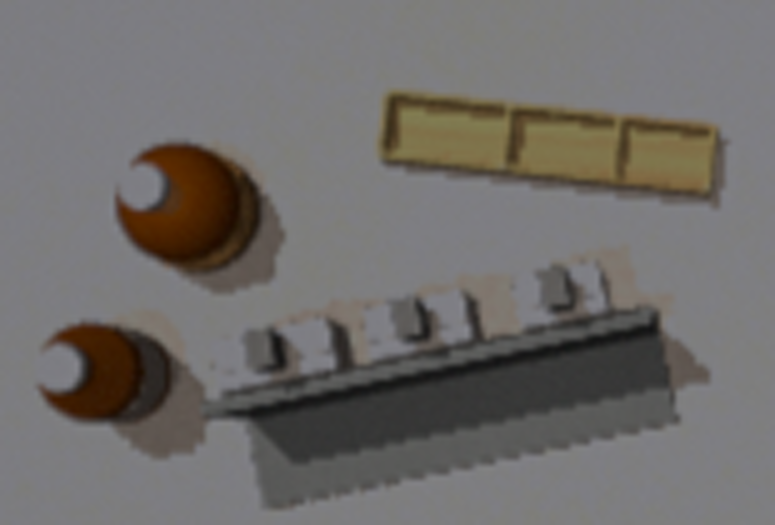

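View pics/c2.png

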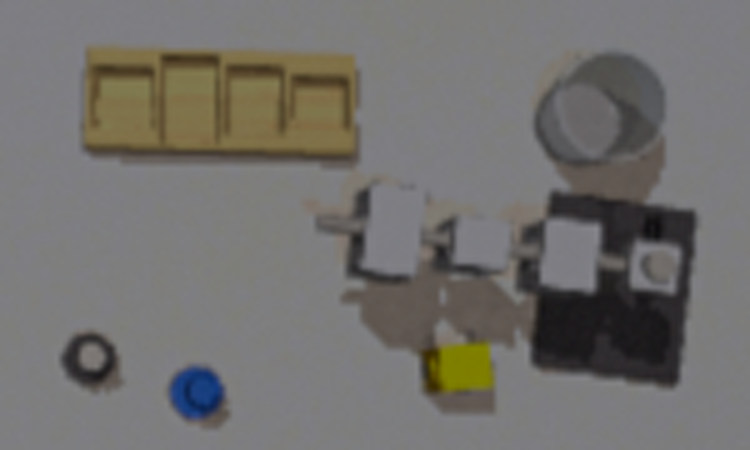

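Run:
```python
from h import *
np.set_printoptions(precision=4,suppress=True)
c=cam('top')
def p(k,u,v,z):
    ou,ov=((110,140),(260,145))[k-1]
    return onz(c,ou+(u+.5)/5-.5,ov+(v+.5)/5-.5,z)[:2]
for n,k,u,v,z in [('rr_l',1,383,93,.026),('rr_r',1,718,122,.026),('rr_br',1,714,192,.026),('rr_bl',1,380,160,.026),
 ('br_tl',2,88,47,.026),('br_tr',2,356,53,.026),('br_br',2,354,158,.026),('br_bl',2,84,152,.026),
 ('tip',2,318,221,.15),('rodup',2,640,264,.15),('panL',1,208,408,.13),('panR',1,657,314,.13),
 ('tabL',1,260,335,.176),('tabM',1,405,303,.176),('tabR',1,550,270,.176),('stop',2,91,357,.056),('blue',2,200,391,.056),('yel',2,466,366,.064),
 ('bL',2,395,230,.165),('bS',2,478,241,.165),('bM',2,571,254,.165),('flask',1,195,205,.05),('bottle',1,120,370,.1),('beaker',2,590,120,.05)]:print(n,p(k,u,v,z))
o=ctrl.get_obs();print(o['ee_pos'])
w=cam('wrist');print(-w[1].T@w[2],w[1],w[0])
```

```text
rr_l [0.6573 0.264 ]
rr_r [0.6323 0.0385]
rr_br [0.5848 0.0423]
rr_bl [0.6118 0.2663]
br_tl [ 0.6646 -0.0434]
br_tr [ 0.6564 -0.2247]
br_br [ 0.5848 -0.2205]
br_bl [ 0.5931 -0.0387]
tip [ 0.5313 -0.1757]
rodup [ 0.5002 -0.3725]
panL [0.4453 0.3562]
panR [0.4968 0.0782]
tabL [0.4868 0.3139]
tabM [0.5039 0.2272]
tabR [0.5217 0.1401]
stop [ 0.4543 -0.0382]
blue [ 0.4304 -0.1087]
yel [ 0.4423 -0.2815]
bL [ 0.5233 -0.22  ]
bS [ 0.5154 -0.2701]
bM [ 0.5062 -0.3263]
flask [0.5813 0.3844]
bottle [0.4714 0.419 ]
beaker [ 0.6037 -0.3744]
[ 0.2479 -0.4907  0.205 ]
[ 0.3228 -0.453   0.3835] [[ 0.4511 -0.8925 -0.0002]
 [-0.8549 -0.4322  0.2869]
 [-0.2562 -0.1292 -0.958 ]] [[291.4139   0.     254.7747]
 [  0.     291.4139 194.1891]
 [  0.       0.       1.    ]]
```

```bash
cat > plan.py <<'E'
from h import *
from scipy.spatial.transform import Rotation as Ro
import json
def down(psi): return Ro.from_euler('xyz',[np.pi,0,psi])
def plan(wps,step=.19,ang=30):
    """wps: (x,y,z,psi) -> move_arm calls from the measured pose, rounded to 1 mm / .001"""
    o=ctrl.get_obs();p=np.array(o['ee_pos']);R=Ro.from_euler('xyz',o['eef_rot'])
    print('now',p.round(4),np.round(o['eef_rot'],3),'t',round(o['time_s'],2),'F',o['force'].round(1),'w',round(o['grip_width'],4))
    for w in wps:
        tp=np.array(w[:3]);tR=down(w[3])
        n=int(max(np.ceil(np.linalg.norm(tp-p)/step),np.ceil(np.degrees((R.inv()*tR).magnitude())/ang),1))
        for i in range(n):
            d=R.inv().apply((tp-p)/(n-i));a=(R.inv()*tR).as_rotvec()/(n-i)/np.radians(30)
            rows=[[float(x) for x in np.r_[np.round(d*f,3),np.round(a*f,3)]+0.] for f in (.2,.4,.6,.8,1)]
            print(json.dumps(rows).replace('0.0,','0,').replace('0.0]','0]'))
            l=np.array(rows[-1]);p=p+R.apply(l[:3]);R=R*Ro.from_rotvec(l[3:]*np.radians(30))
E
python3 -c "
from plan import *
plan([(.36,-.34,.32,1.0),(.46,-.17,.32,1.526)])"
```

```text
now [ 0.2479 -0.4907  0.205 ] [-3.141 -0.     0.468] t 0.1 F [-0.6 -0.2 -0.2] w 0.0939
[[0.017, -0.008, -0.011, 0, 0, -0.102], [0.034, -0.017, -0.023, 0, 0, -0.203], [0.05, -0.025, -0.034, -0.001, 0, -0.305], [0.067, -0.034, -0.046, -0.001, 0, -0.407], [0.084, -0.042, -0.057, -0.001, 0, -0.508]]
[[0.018, -0.004, -0.012, 0, 0, -0.102], [0.037, -0.007, -0.023, 0, 0, -0.203], [0.055, -0.011, -0.035, 0, 0, -0.305], [0.074, -0.015, -0.046, -0.001, -0.001, -0.407], [0.092, -0.019, -0.058, -0.001, -0.001, -0.508]]
[[0.02, -0.001, 0, 0, 0, -0.101], [0.039, -0.001, 0, 0, 0, -0.201], [0.059, -0.002, 0, 0, 0, -0.302], [0.079, -0.003, 0, 0, 0, -0.402], [0.099, -0.004, 0, 0, 0, -0.503]]
[[0.019, 0.004, 0, 0, 0, -0.1], [0.038, 0.009, 0, 0, 0, -0.201], [0.057, 0.013, 0, 0, 0, -0.301], [0.076, 0.018, 0, 0, 0, -0.402], [0.096, 0.022, 0, 0, 0, -0.502]]
```

Emit:
move_arm(
  targets=[
    [0.017,-0.008,-0.011,0,0,-0.1],
    [0.034,-0.017,-0.023,0,0,-0.2],
    [0.05,-0.025,-0.034,0,0,-0.3],
    [0.067,-0.034,-0.046,0,0,-0.4],
    [0.084,-0.042,-0.057,0,0,-0.508],
  ],
)

```text
time_s: 0.52
ee_pos: [0.3043, -0.4146, 0.2628]
eef_rot: [-3.141, -0.0, 0.736]
force: [0.7, -0.6, 0.5]
grip_width: 0.0941
```

Emit:
move_arm(
  targets=[
    [0.018,-0.004,-0.012,0,0,-0.1],
    [0.037,-0.007,-0.023,0,0,-0.2],
    [0.055,-0.011,-0.035,0,0,-0.3],
    [0.074,-0.015,-0.046,0,0,-0.4],
    [0.092,-0.019,-0.058,0,0,-0.508],
  ],
)

```text
time_s: 0.93
ee_pos: [0.36, -0.3389, 0.3206]
eef_rot: [-3.141, -0.0, 1.002]
force: [-0.3, -0.3, 0.0]
grip_width: 0.0941
```

Emit:
move_arm(
  targets=[
    [0.02,0,0,0,0,-0.1],
    [0.04,0,0,0,0,-0.2],
    [0.06,-0.002,0,0,0,-0.3],
    [0.08,-0.003,0,0,0,-0.4],
    [0.1,-0.004,0,0,0,-0.5],
  ],
)

```text
time_s: 1.35
ee_pos: [0.4106, -0.2526, 0.3202]
eef_rot: [-3.141, -0.0, 1.264]
force: [0.0, -0.5, 0.1]
grip_width: 0.094
```

Emit:
move_arm(
  targets=[
    [0.02,0.004,0,0,0,-0.1],
    [0.04,0.009,0,0,0,-0.2],
    [0.06,0.013,0,0,0,-0.3],
    [0.08,0.018,0,0,0,-0.4],
    [0.096,0.022,0,0,0,-0.5],
  ],
)

```text
time_s: 1.77
ee_pos: [0.461, -0.1675, 0.3202]
eef_rot: [-3.141, -0.0, 1.526]
force: [0.5, -0.5, 0.5]
grip_width: 0.094
```

Emit:
move_arm(
  targets=[
    [0,0,0,0,0,0],
    [0,0,0,0,0,0],
    [0,0,0,0,0,0],
    [0,0,0,0,0,0],
    [0,0,0,0,0,0],
  ],
)

```text
time_s: 2.18
ee_pos: [0.4602, -0.1694, 0.3205]
eef_rot: [-3.142, 0.0, 1.522]
force: [-0.4, 0.2, 0.2]
grip_width: 0.0941
```

Run:
```python
from plan import *
o=ctrl.get_obs();print(o['time_s'],o['ee_pos'],o['eef_rot'])
c=cam('wrist');im=snap('wrist','w1.png');np.savez('w1.npz',K=c[0],R=c[1],t=c[2])
```

```text
2.1833 [ 0.4601544  -0.16942466  0.32045419] [-3.14155695e+00  4.48579950e-05  1.52166058e+00]
```

View pics/w1.png

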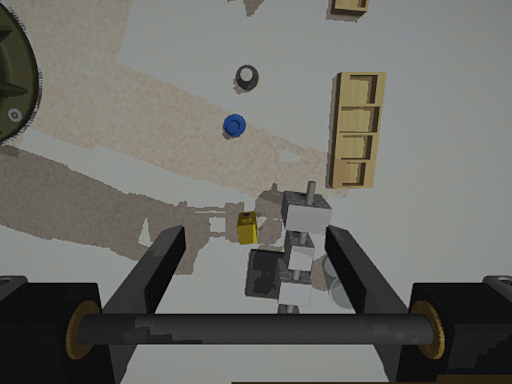

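The wrist picture shows the stop's stem at (247,75), the blue look-alike at (234,124), and the yellow block at (248,227). The block rack is at (357,130). The rod tip is at (310,183), with the blocks at (306,215), (301,258) and (295,292). I'll measure the racks by mask and view an enlarged crop of this area.

```bash
cat > rack.py <<'E'
from plan import *
def rack(c,im,roi,L,W,z=.026,show=1):
    """rack from the plywood mask: x+ rim edge (away from the camera) and both ends; L along y, W along x"""
    h=cv2.cvtColor(im,cv2.COLOR_BGR2HSV);m=cv2.inRange(h,(12,70,40),(35,255,255))
    k=np.zeros_like(m);x0,y0,x1,y1=roi;k[y0:y1,x0:x1]=m[y0:y1,x0:x1]
    k=cv2.morphologyEx(k,cv2.MORPH_OPEN,np.ones((3,3)))
    ct=max(cv2.findContours(k,0,1)[0],key=cv2.contourArea)[:,0].astype(float)
    P=np.array([onz(c,u,v,z)[:2] for u,v in ct])
    r=cv2.minAreaRect(P.astype(np.float32)*1000);b=cv2.boxPoints(r)/1000
    # yaw from the x+ edge
    e=sorted([(b[i],b[(i+1)%4]) for i in range(4)],key=lambda e:-(e[0]+e[1])[0]+ (0 if np.linalg.norm(e[0]-e[1])>.1 else 9))[0]
    d=e[1]-e[0];d/=np.linalg.norm(d);d*=np.sign(d[1]);
    nx=np.array([d[1],-d[0]]);E=P[((P-e[0])@nx>-.004)]
    l=cv2.fitLine(E.astype(np.float32)*1000,cv2.DIST_HUBER,0,.01,.01).ravel();d=l[:2]*np.sign(l[1]);nx=np.array([d[1],-d[0]])
    hi=l[2:]@nx/1000;s=P@d;a,bb=np.percentile(s,[1,99]);a,bb=s.min(),s.max()
    ctr=d*(a+bb)/2+nx*(hi-W/2)
    print('ctr',ctr.round(4),'yaw',round(np.arctan2(-d[0],d[1]),4),'len',round(bb-a,4),'(want',L,') width seen',round(hi-(P@nx).min(),4),W)
    return ctr,d,nx
E
python3 - <<'E'
from rack import *
w=cv2.imread('pics/w1.png');z=np.load('w1.npz');c=(z['K'],z['R'],z['t']);print('cam',-c[1].T@c[2])
rack(c,w,(320,60,395,195),.182,.068)
t=cv2.imread('pics/top0.png');ct=cam('top')
rack(ct,t,(270,148,340,182),.182,.068)
rack(ct,t,(180,150,260,185),.226,.047)
a=cv2.rotate(w[60:320,225:395],cv2.ROTATE_90_COUNTERCLOCKWISE)
cv2.imwrite('pics/c3.png',cv2.resize(a,None,fx=3,fy=3,interpolation=cv2.INTER_CUBIC))
E
```

```text
cam [ 0.46395814 -0.08541216  0.49900044]
ctr [ 0.6249 -0.1333] yaw -0.0506 len 0.1796 (want 0.182 ) width seen 0.0727 0.068
ctr [ 0.6239 -0.1311] yaw -0.0482 len 0.1797 (want 0.182 ) width seen 0.0677 0.068
ctr [0.6204 0.1536] yaw -0.1346 len 0.226 (want 0.226 ) width seen 0.0473 0.047
```

View pics/c3.png

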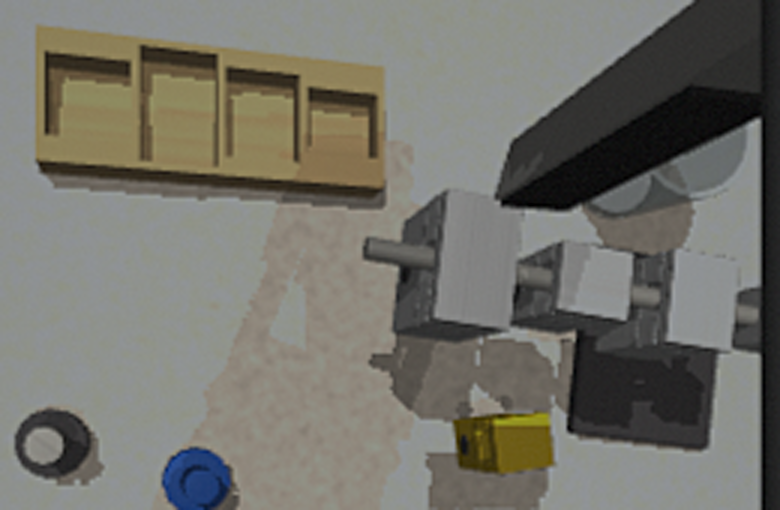

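Run:
```python
from plan import *
z=np.load('w1.npz');c=(z['K'],z['R'],z['t'])
f=lambda u,r,h:onz(c,394-(r-1)/3,60+(u-1)/3,h)[:2]
q=lambda l,h:np.mean([f(u,r,h) for u,r in l],0).round(4)
B={'stop':[(45,52),(131,62),(45,134),(130,141)],'L':[(141,46),(217,54),(140,160),(216,167)],'M':[(226,67),(299,76),(225,154),(298,162)],'S':[(308,86),(377,94),(307,150),(375,158)]}
for k,l in B.items():
    P=[f(u,r,.026) for u,r in l];print(k,q(l,.026),'x size',np.linalg.norm(P[0]-P[2]).round(4),'y',np.linalg.norm(P[0]-P[1]).round(4))
R=np.array([f(u,r,.150) for u,r in[(366,249),(430,256),(537,275),(647,295),(745,312)]]);print(R)
l=cv2.fitLine(R.astype(np.float32)*1000,cv2.DIST_L2,0,.01,.01).ravel();print(l,np.arctan2(-l[0],l[1]))
print('stop',f(44,446,.056),'foot',f(53,443,.018),'blue',f(201,483,.056))
for n,pl in {'L':[(453,189),(523,206),(508,332),(435,323)],'S':[(563,242),(633,256),(622,320),(555,312)],'M':[(676,252),(739,263),(728,352),(665,344)]}.items():
    P=[f(u,r,.165) for u,r in pl];print(n,np.mean(P,0),np.linalg.norm(P[0]-P[3]),np.linalg.norm(P[1]-P[2]),'y',np.linalg.norm(P[0]-P[1]))
```

```text
stop [ 0.6293 -0.068 ] x size 0.0413 y 0.0413
L [ 0.6269 -0.1127] x size 0.0592 y 0.0387
M [ 0.6249 -0.1563] x size 0.0464 y 0.0392
S [ 0.6232 -0.2002] x size 0.0351 y 0.0391
[[ 0.5297169  -0.17759137]
 [ 0.52696627 -0.20525256]
 [ 0.51889852 -0.25419232]
 [ 0.50971661 -0.3085916 ]
 [ 0.50125945 -0.36100385]]
[ 1.5672106e-01  9.8764288e-01  5.1731158e+02 -2.6132635e+02] -0.1573698
stop [ 0.45367813 -0.04129765] foot [ 0.45408411 -0.04186961] blue [ 0.43121811 -0.11245316]
L [ 0.52174296 -0.22169724] 0.055193931085825536 0.05307053254546964 y 0.03130532740253474
S [ 0.51329063 -0.27330162] 0.02992314757161054 0.02842295955279973 y 0.03375676196570567
M [ 0.50409381 -0.32692983] 0.0410315120496504 0.04070416768476986 y 0.03289709997218079
```

All sizes agree with those given: bays, block widths 54/29/41, and the rod line. The blocks from the tip inward are L, S, M. Candidates at this spot:
- **Stop:** grey at (247,75), blue at (234,124). The grey steel one is meant.
- **block_s:** the 30 mm block on the rod. The yellow one on the bench is the look-alike.

The crop above confirms both. I'll fetch the end stop first.

```bash
python3 -c "
from plan import *
plan([(.4539,-.0415,.12,1.5205),(.4539,-.0415,.025,1.5205)])"
```

```text
now [ 0.4602 -0.1693  0.3205] [3.142 0.    1.522] t 2.23 F [ 0.3 -0.3 -0.1] w 0.0938
[[0.013, -0.001, 0.02, 0, 0, 0], [0.025, -0.003, 0.04, 0, 0, 0.001], [0.038, -0.004, 0.06, 0, 0, 0.001], [0.051, -0.005, 0.08, 0, 0, 0.001], [0.064, -0.006, 0.1, 0, 0, 0.001]]
[[0.013, -0.001, 0.02, 0, 0, 0], [0.025, -0.003, 0.04, 0, 0, 0.001], [0.038, -0.004, 0.06, 0, 0, 0.001], [0.051, -0.005, 0.08, 0, 0, 0.001], [0.063, -0.007, 0.1, 0, 0, 0.002]]
[[0, 0, 0.019, 0, 0, 0], [0, 0, 0.038, 0, 0, 0], [0, 0, 0.057, 0, 0, 0], [0, 0, 0.076, 0, 0, 0], [0, 0, 0.095, 0, 0, 0]]
```

Emit:
move_arm(
  targets=[
    [0.013,-0.001,0.02,0,0,0],
    [0.025,-0.003,0.04,0,0,0],
    [0.038,-0.004,0.06,0,0,0],
    [0.051,-0.005,0.08,0,0,0],
    [0.064,-0.006,0.1,0,0,0],
  ],
  fingers=-0.1,
  grip_force=20,
)

```text
time_s: 2.65
ee_pos: [0.4572, -0.1043, 0.2196]
eef_rot: [3.141, 0.0, 1.522]
force: [0.1, -0.1, -0.6]
grip_width: 0.0639
```

Emit:
move_arm(
  targets=[
    [0.013,-0.001,0.02,0,0,0],
    [0.025,-0.003,0.04,0,0,0],
    [0.038,-0.004,0.06,0,0,0],
    [0.051,-0.005,0.08,0,0,0],
    [0.063,-0.007,0.1,0,0,0.002],
  ],
)

```text
time_s: 3.07
ee_pos: [0.4534, -0.041, 0.1197]
eef_rot: [3.141, 0.0, 1.521]
force: [1.0, -0.3, -0.3]
grip_width: 0.0426
```

Run:
```python
from plan import *
c=cam('wrist');im=snap('wrist','w2.png')
h=cv2.cvtColor(im,cv2.COLOR_BGR2HSV);print(proj(c,(.4539,-.0415,.056)))
cv2.imwrite('pics/w2c.png',cv2.resize(im[150:384,100:412],None,fx=2,fy=2))
plan([(.4539,-.0415,.025,1.5205)])
```

```text
[255.3888554  206.95383444]
now [ 0.4515 -0.0394  0.1161] [-3.137e+00 -1.000e-03  1.522e+00] t 3.12 F [-1.7  0.2 -5.8] w 0.0422
[[0, 0.001, 0.018, -0.002, 0, 0.001], [-0.001, 0.001, 0.036, -0.004, -0.001, 0.001], [-0.001, 0.002, 0.055, -0.006, -0.001, 0.002], [-0.002, 0.002, 0.073, -0.007, -0.001, 0.002], [-0.002, 0.003, 0.091, -0.009, -0.002, 0.003]]
```

View pics/w2c.png

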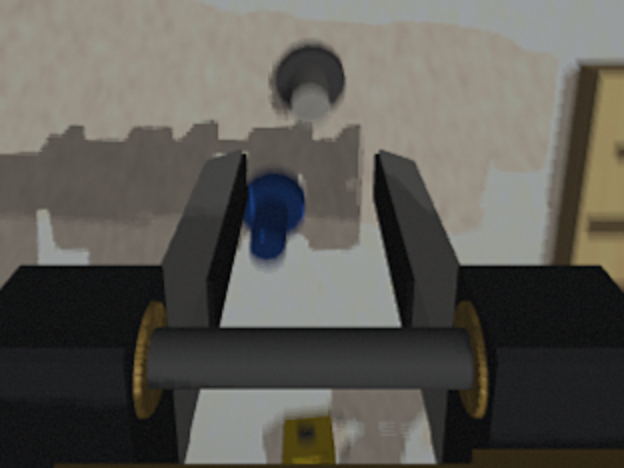

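The stop's stem top sits at about (256,200) and the grey stop is clearly ahead of the fingers. The picture is blurred by the arm's stop transient, so I'll settle and re-measure.

Emit:
move_arm(
  targets=[
    [0,0,0,0,0,0],
    [0,0,0,0,0,0],
    [0,0,0,0,0,0],
    [0,0,0,0,0,0],
    [0,0,0,0,0,0],
  ],
)

```text
time_s: 3.53
ee_pos: [0.4539, -0.0418, 0.1213]
eef_rot: [3.14, 0.0, 1.522]
force: [0.1, -0.1, -0.4]
grip_width: 0.0421
```

Run:
```python
from plan import *
c=cam('wrist');im=snap('wrist','w3.png')
h=cv2.cvtColor(im,cv2.COLOR_BGR2HSV);p=proj(c,(.4539,-.0415,.056)).round().astype(int);print(p)
print(im[p[1]-20:p[1]+21:4,p[0]-24:p[0]+25:4].mean(2).astype(int))
g=im[p[1]-50:p[1]+40,p[0]-45:p[0]+45]
cv2.imwrite('pics/w3c.png',cv2.resize(g,None,fx=5,fy=5))
plan([(.4539,-.0415,.025,1.5205)])
```

```text
[255 205]
[[144 153  39  53  53  51  56  54  50  53 120 148 147]
 [140  74  50  51  45  51  58  58  54  54  35 145 143]
 [149  80  47  36  45  54  59  60  57  53  41 146 149]
 [145 154  35  27  40 119 116 132  59  53  89 145 144]
 [140  79  94  30 115 113 115 110 126  46 145 146 143]
 [146 152  87  83 113 112 107 117 117 141 143 139 142]
 [143 144 150 140 112 106 115 113 135 146 140 140 145]
 [137 142 132 135 101  93 104 135 145 142 138  86  76]
 [ 87  86  87  82  88  88  79 140 146 151  81  87  83]
 [ 89  85  89  87  90  84  89  86  81  85  87  90  84]
 [ 89  86  90  89  80  87  86  85  84  85  86  82  81]]
now [ 0.4538 -0.0417  0.1211] [3.14  0.    1.522] t 3.58 F [ 0.3 -0.5  0.6] w 0.0425
[[0, 0, 0.019, 0, 0, 0], [0, 0, 0.038, 0.001, 0, 0.001], [0, 0, 0.058, 0.001, 0, 0.001], [0, 0, 0.077, 0.002, 0, 0.002], [0, 0, 0.096, 0.002, 0, 0.002]]
```

View pics/w3c.png

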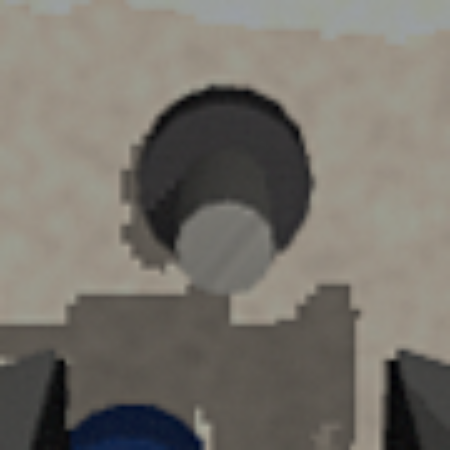

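Stem top at (255,204.6) against (255,205) predicted, so the position is right. Descend, grip and lift.

Emit:
move_arm(
  targets=[
    [0,0,0.025,0,0,0],
    [0,0,0.05,0,0,0],
    [0,0,0.075,0,0,0],
    [0,0,0.09,0,0,0],
    [0,0,0.096,0,0,0],
  ],
)

```text
time_s: 4.0
ee_pos: [0.4526, -0.0413, 0.0227]
eef_rot: [-3.139, -0.0, 1.522]
force: [-0.1, -0.9, 0.3]
grip_width: 0.0421
```

Emit:
move_arm(
  targets=[
    [0,0,0,0,0,0],
    [0,0,0,0,0,0],
    [0,0,0,0,0,0],
    [0,0,0,0,0,0],
    [0,0,0,0,0,0],
  ],
  fingers=-1,
  grip_force=25,
)

```text
time_s: 4.42
ee_pos: [0.4541, -0.0414, 0.0254]
eef_rot: [3.14, 0.0, 1.522]
force: [-0.7, 0.1, 5.8]
grip_width: 0.0174
```

Emit:
move_arm(
  targets=[
    [0,0,0,0,0,0],
    [0,0,-0.01,0,0,0],
    [0,0,-0.03,0,0,0],
    [0,0,-0.055,0,0,0],
    [0,0,-0.08,0,0,0],
  ],
)

```text
time_s: 4.83
ee_pos: [0.4531, -0.0412, 0.1059]
eef_rot: [-3.141, -0.0, 1.522]
force: [0.4, 0.0, -0.6]
grip_width: 0.0172
```

Emit:
move_arm(
  targets=[
    [0,0,0,0,0,0],
    [0,0,0,0,0,0],
    [0,0,0,0,0,0],
    [0,0,0,0,0,0],
    [0,0,0,0,0,0],
  ],
)

```text
time_s: 5.25
ee_pos: [0.453, -0.0412, 0.1036]
eef_rot: [-3.14, -0.0, 1.522]
force: [-0.6, 0.2, -1.9]
grip_width: 0.0174
```

```bash
python3 -c "
from plan import *
plan([(.6288,-.0677,.11,1.5205),(.6288,-.0677,.0295,1.5205)])"
```

```text
now [ 0.453  -0.0412  0.1036] [-3.14  -0.     1.522] t 5.25 F [-0.6  0.2 -1.9] w 0.0174
[[-0.004, 0.035, -0.001, -0.001, 0, 0.001], [-0.007, 0.071, -0.003, -0.001, 0, 0.001], [-0.011, 0.106, -0.004, -0.002, 0, 0.002], [-0.014, 0.141, -0.005, -0.003, 0, 0.003], [-0.018, 0.177, -0.007, -0.003, 0, 0.004]]
[[0, 0, 0.016, 0, 0, 0], [0, 0, 0.032, 0, 0, 0], [0, 0, 0.048, 0, 0, 0], [0, 0, 0.065, 0, 0, 0], [0, 0, 0.081, 0, 0, 0]]
```

Emit:
move_arm(
  targets=[
    [-0.004,0.035,-0.002,0,0,0],
    [-0.007,0.07,-0.003,0,0,0],
    [-0.011,0.106,-0.004,0,0,0],
    [-0.014,0.141,-0.005,0,0,0],
    [-0.018,0.177,-0.007,-0.003,0,0.004],
  ],
)

```text
time_s: 5.67
ee_pos: [0.6305, -0.0679, 0.1102]
eef_rot: [-3.141, -0.0, 1.52]
force: [0.5, -0.3, -0.8]
grip_width: 0.0175
```

Emit:
move_arm(
  targets=[
    [0,0,0,0,0,0],
    [0,0,0,0,0,0],
    [0,0,0,0,0,0],
    [0,0,0,0,0,0],
    [0,0,0,0,0,0],
  ],
)

```text
time_s: 6.08
ee_pos: [0.6287, -0.0677, 0.1117]
eef_rot: [3.14, -0.0, 1.52]
force: [-0.1, -0.3, -1.7]
grip_width: 0.0173
```

```bash
python3 -c "
from plan import *
snap('wrist','w4.png')
plan([(.6288,-.0677,.0295,1.5205)])"
```

```text
now [ 0.6289 -0.0677  0.1119] [3.14 0.   1.52] t 6.13 F [ 0.7 -0.7 -1.3] w 0.0174
[[0, 0, 0.016, 0.001, 0, 0], [0, 0, 0.033, 0.001, 0, 0], [0, 0, 0.049, 0.002, 0, 0], [0, 0, 0.066, 0.003, 0, 0], [0, 0, 0.082, 0.003, 0, 0]]
```

View pics/w4.png

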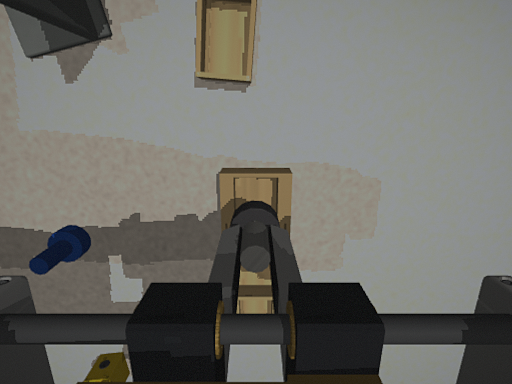

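The picture shows the stop held at (256,235), in line with the rack's end bay. Lower, release and lift.

Emit:
move_arm(
  targets=[
    [0,0,0.02,0,0,0],
    [0,0,0.04,0,0,0],
    [0,0,0.06,0,0,0],
    [0,0,0.075,0,0,0],
    [0,0,0.082,0.003,0,0],
  ],
)

```text
time_s: 6.55
ee_pos: [0.6284, -0.0677, 0.0283]
eef_rot: [-3.139, -0.0, 1.52]
force: [-18.0, 0.7, 37.0]
grip_width: 0.0178
```

Emit:
move_arm(
  targets=[
    [0,0,0,0,0,0],
    [0,0,0,0,0,0],
    [0,0,0,0,0,0],
    [0,0,0,0,0,0],
    [0,0,0,0,0,0],
  ],
)

```text
time_s: 6.97
ee_pos: [0.6297, -0.0679, 0.03]
eef_rot: [3.141, 0.0, 1.52]
force: [-0.5, 0.5, -1.2]
grip_width: 0.0173
```

Emit:
move_arm(
  targets=[
    [0,0,0,0,0,0],
    [0,0,0,0,0,0],
    [0,0,0,0,0,0],
    [0,0,0,0,0,0],
    [0,0,0,0,0,0],
  ],
  fingers=-0.2,
)

```text
time_s: 7.38
ee_pos: [0.6296, -0.0679, 0.0295]
eef_rot: [3.141, -0.0, 1.52]
force: [0.3, -0.1, 0.3]
grip_width: 0.0376
```

Emit:
move_arm(
  targets=[
    [0,0,-0.02,0,0,0],
    [0,0,-0.06,0,0,0],
    [0,0,-0.1,0,0,0],
    [0,0,-0.14,0,0,0],
    [0,0,-0.18,0,0,0],
  ],
)

```text
time_s: 7.8
ee_pos: [0.6292, -0.0678, 0.2116]
eef_rot: [3.142, 0.0, 1.52]
force: [0.1, -0.5, 1.0]
grip_width: 0.0377
```

Emit:
move_arm(
  targets=[
    [0,0,0,0,0,0],
    [0,0,0,0,0,0],
    [0,0,0,0,0,0],
    [0,0,0,0,0,0],
    [0,0,0,0,0,0],
  ],
)

```text
time_s: 8.22
ee_pos: [0.6291, -0.0678, 0.2078]
eef_rot: [-3.139, -0.0, 1.52]
force: [0.2, 0.2, -0.1]
grip_width: 0.0377
```

Run:
```python
from plan import *
c=cam('wrist');im=snap('wrist','w5.png')
p=proj(c,(.6288,-.0677,.060)).round().astype(int);print('stem top predicted',p)
g=cv2.cvtColor(im[p[1]-30:p[1]+30,p[0]-30:p[0]+30],cv2.COLOR_BGR2HSV)
m=((g[...,1]<30)&(g[...,2]>85)).astype(np.uint8)
n,l,s,ce=cv2.connectedComponentsWithStats(m)
for i in range(1,n):
    if s[i,4]>60: print(s[i],ce[i]+p-30,onz(c,*(ce[i]+p-30),.060))
# L block: rod dir yaw -0.1574
y=-.1574;d=np.array([-np.sin(y),np.cos(y)]);tip=np.array([.5297,-.1776])
for k,s in(('L',160),('S',106),('M',52)):print(k,(tip-d*(205-s)/1000).round(4))
```

```text
stem top predicted [255 183]
[51  0  9 35 62] [283.09677419 168.83870968] [ 0.66185153 -0.05326944  0.06      ]
[ 24  22  14  15 167] [255.58083832 181.81437126] [ 0.62977492 -0.06692876  0.06      ]
L [ 0.5226 -0.222 ]
S [ 0.5142 -0.2754]
M [ 0.5057 -0.3287]
```

The stop stands in its bay: stem top measured at (0.630,-0.067) against (0.629,-0.068) wanted. Next is block L.

```bash
python3 -c "
from plan import *
plan([(.5222,-.2218,.21,1.4134),(.5222,-.2218,.134,1.4134)])"
```

```text
now [ 0.6292 -0.0678  0.2081] [-3.14 -0.    1.52] t 8.27 F [-0.1 -0.4 -0.2] w 0.0375
[[-0.032, -0.02, 0, -0.001, 0, 0.041], [-0.064, -0.04, -0.001, -0.002, 0, 0.082], [-0.096, -0.059, -0.001, -0.002, 0, 0.122], [-0.127, -0.079, -0.001, -0.003, 0, 0.163], [-0.159, -0.099, -0.002, -0.004, 0, 0.204]]
[[0, 0, 0.015, 0, 0, 0], [0, 0, 0.031, 0, 0, 0], [0, 0, 0.046, 0, 0, 0], [0, 0, 0.061, 0, 0, 0], [0, 0, 0.076, 0, 0, 0]]
```

Emit:
move_arm(
  targets=[
    [-0.032,-0.02,0,0,0,0.04],
    [-0.07,-0.04,0,0,0,0.08],
    [-0.11,-0.065,0,0,0,0.12],
    [-0.14,-0.088,-0.001,0,0,0.16],
    [-0.159,-0.099,-0.002,-0.004,0,0.204],
  ],
  fingers=0.6,
)

```text
time_s: 8.68
ee_pos: [0.5202, -0.2239, 0.2108]
eef_rot: [3.141, -0.0, 1.411]
force: [-0.1, -0.1, -0.6]
grip_width: 0.0672
```

Emit:
move_arm(
  targets=[
    [0,0,0,0,0,0],
    [0,0,0,0,0,0],
    [0,0,0,0,0,0],
    [0,0,0,0,0,0],
    [0,0,0,0,0,0],
  ],
)

```text
time_s: 9.1
ee_pos: [0.5232, -0.2207, 0.2111]
eef_rot: [3.14, -0.0, 1.415]
force: [-0.6, 0.4, 0.2]
grip_width: 0.0753
```

```bash
python3 -c "
from plan import *
c=cam('wrist');snap('wrist','w6.png');print([proj(c,q).round(1) for q in [(.5297,-.1776,.15),(.5222,-.2218,.165)]])
plan([(.5222,-.2218,.134,1.4134)])"
```

```text
[array([254.4, 157.7]), array([253.8, 214.9])]
now [ 0.5231 -0.2208  0.2112] [ 3.14  -0.     1.415] t 9.15 F [-0.9 -0.7 -0.6] w 0.0754
[[0, 0, 0.015, 0.001, 0, 0.001], [0, 0, 0.031, 0.001, 0, 0.001], [-0.001, -0.001, 0.046, 0.002, 0, 0.002], [-0.001, -0.001, 0.062, 0.003, 0, 0.002], [-0.001, -0.001, 0.077, 0.003, -0.001, 0.003]]
```

View pics/w6.png

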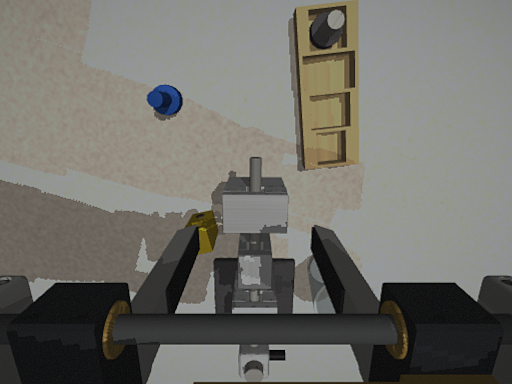

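The block L top is at (255,213) and the rod tip at (255.5,158), both within 2 px of prediction, and the rod is in line with the tool x. Descend, grip, raise 3 mm, slide off.

Emit:
move_arm(
  targets=[
    [0,0,0.02,0,0,0],
    [0,0,0.04,0,0,0],
    [0,0,0.06,0,0,0],
    [0,0,0.072,0,0,0],
    [-0.001,-0.001,0.077,0.003,0,0.003],
  ],
)

```text
time_s: 9.57
ee_pos: [0.5213, -0.2217, 0.1326]
eef_rot: [-3.14, -0.001, 1.413]
force: [0.9, -0.8, 0.2]
grip_width: 0.0747
```

Emit:
move_arm(
  targets=[
    [0,0,0,0,0,0],
    [0,0,0,0,0,0],
    [0,0,0,0,0,0],
    [0,0,0,0,0,0],
    [0,0,0,0,0,0],
  ],
)

```text
time_s: 9.98
ee_pos: [0.5219, -0.2226, 0.1352]
eef_rot: [3.14, 0.0, 1.412]
force: [-0.7, 0.3, -0.2]
grip_width: 0.0755
```

Emit:
move_arm(
  targets=[
    [0,0,0,0,0,0],
    [0,0,0,0,0,0],
    [0,0,0,0,0,0],
    [0,0,0,0,0,0],
    [0,0,0,0,0,0],
  ],
  fingers=-1,
  grip_force=30,
)

```text
time_s: 10.4
ee_pos: [0.5217, -0.2225, 0.1345]
eef_rot: [3.141, -0.0, 1.412]
force: [-0.7, -0.6, -0.1]
grip_width: 0.0539
```

Emit:
move_arm(
  targets=[
    [0,0,0,0,0,0],
    [0,0,-0.001,0,0,0],
    [0,0,-0.002,0,0,0],
    [0,0,-0.003,0,0,0],
    [0,0,-0.003,0,0,0],
  ],
)

```text
time_s: 10.82
ee_pos: [0.5217, -0.2225, 0.1376]
eef_rot: [3.141, -0.0, 1.412]
force: [-0.5, 0.3, -2.4]
grip_width: 0.0538
```

Emit:
move_arm(
  targets=[
    [0.005,0,0,0,0,0],
    [0.015,0,0,0,0,0],
    [0.025,0,0,0,0,0],
    [0.035,0,0,0,0,0],
    [0.04,0,0,0,0,0],
  ],
)

```text
time_s: 11.23
ee_pos: [0.5283, -0.1812, 0.1375]
eef_rot: [3.141, -0.0, 1.413]
force: [-0.5, 0.3, -1.5]
grip_width: 0.0541
```

Emit:
move_arm(
  targets=[
    [0.005,0,0,0,0,0],
    [0.015,0,0,0,0,0],
    [0.025,0,0,0,0,0],
    [0.035,0,0,0,0,0],
    [0.04,0,0,0,0,0],
  ],
)

```text
time_s: 11.65
ee_pos: [0.5346, -0.1421, 0.1375]
eef_rot: [3.141, -0.0, 1.413]
force: [0.5, 0.0, -1.4]
grip_width: 0.0539
```

Emit:
move_arm(
  targets=[
    [0,0,0,0,0,0],
    [0,0,0,0,0,0],
    [0,0,0,0,0,0],
    [0,0,0,0,0,0],
    [0,0,0,0,0,0],
  ],
)

```text
time_s: 12.07
ee_pos: [0.5343, -0.1439, 0.1374]
eef_rot: [3.141, -0.0, 1.411]
force: [-0.9, 0.0, -1.7]
grip_width: 0.0534
```

```bash
python3 -c "
from plan import *
plan([(.6264,-.1125,.135,1.5205),(.6264,-.1125,.048,1.5205),(.6264,-.1125,.0395,1.5205)])"
```

```text
now [ 0.5343 -0.1439  0.1374] [ 3.141 -0.     1.411] t 12.07 F [-0.9  0.  -1.7] w 0.0534
[[0.009, 0.017, 0, 0, 0, -0.042], [0.018, 0.034, 0.001, 0, 0, -0.083], [0.027, 0.052, 0.001, 0.001, 0, -0.125], [0.036, 0.069, 0.002, 0.001, 0, -0.167], [0.046, 0.086, 0.002, 0.001, 0, -0.208]]
[[0, 0, 0.017, 0, 0, 0], [0, 0, 0.035, 0, 0, 0], [0, 0, 0.052, 0, 0, 0], [0, 0, 0.07, 0, 0, 0], [0, 0, 0.087, 0, 0, 0]]
[[0, 0, 0.002, 0, 0, 0], [0, 0, 0.004, 0, 0, 0], [0, 0, 0.005, 0, 0, 0], [0, 0, 0.007, 0, 0, 0], [0, 0, 0.009, 0, 0, 0]]
```

Emit:
move_arm(
  targets=[
    [0.009,0.017,0,0,0,-0.04],
    [0.018,0.034,0,0,0,-0.08],
    [0.027,0.052,0,0,0,-0.12],
    [0.038,0.072,0.002,0,0,-0.17],
    [0.046,0.086,0.002,0.001,0,-0.208],
  ],
)

```text
time_s: 12.48
ee_pos: [0.6277, -0.1114, 0.1351]
eef_rot: [-3.141, -0.0, 1.522]
force: [-0.3, -0.1, -1.6]
grip_width: 0.0543
```

Emit:
move_arm(
  targets=[
    [0,0,0,0,0,0],
    [0,0,0,0,0,0],
    [0,0,0,0,0,0],
    [0,0,0,0,0,0],
    [0,0,0,0,0,0],
  ],
)

```text
time_s: 12.9
ee_pos: [0.6261, -0.1121, 0.1358]
eef_rot: [3.141, -0.0, 1.52]
force: [0.2, -0.8, -1.0]
grip_width: 0.0535
```

```bash
python3 -c "
from plan import *
plan([(.6264,-.1125,.039,1.5205)])"
```

```text
now [ 0.6261 -0.1121  0.1358] [ 3.141 -0.     1.52 ] t 12.9 F [ 0.2 -0.8 -1. ] w 0.0535
[[0, 0, 0.019, 0, 0, 0], [0, 0, 0.039, 0, 0, 0], [0, 0, 0.058, 0, 0, -0.001], [0, 0, 0.077, 0, 0, -0.001], [0, 0, 0.097, 0, 0, -0.001]]
```

Emit:
move_arm(
  targets=[
    [0,0,0.02,0,0,0],
    [0,0,0.04,0,0,0],
    [0,0,0.055,0,0,0],
    [0,0,0.065,0,0,0],
    [0,0,0.072,0,0,0],
  ],
)

```text
time_s: 13.32
ee_pos: [0.6261, -0.1118, 0.0626]
eef_rot: [-3.141, -0.0, 1.52]
force: [0.7, 0.4, -0.8]
grip_width: 0.054
```

Emit:
move_arm(
  targets=[
    [0,0,0.006,0,0,0],
    [0,0,0.012,0,0,0],
    [0,0,0.018,0,0,0],
    [0,0,0.022,0,0,0],
    [0,0,0.025,0,0,0],
  ],
)

```text
time_s: 13.73
ee_pos: [0.6266, -0.1117, 0.0382]
eef_rot: [3.142, -0.0, 1.521]
force: [-0.6, -0.7, -1.2]
grip_width: 0.0538
```

Emit:
move_arm(
  targets=[
    [0,0,0,0,0,0],
    [0,0,0,0,0,0],
    [0,0,0,0,0,0],
    [0,0,0,0,0,0],
    [0,0,0,0,0,0],
  ],
  fingers=0.5,
)

```text
time_s: 14.15
ee_pos: [0.6267, -0.1117, 0.0389]
eef_rot: [3.141, 0.0, 1.521]
force: [0.1, 0.4, 0.5]
grip_width: 0.0705
```

Emit:
move_arm(
  targets=[
    [0,0,-0.02,0,0,0],
    [0,0,-0.06,0,0,0],
    [0,0,-0.1,0,0,0],
    [0,0,-0.14,0,0,0],
    [0,0,-0.17,0,0,0],
  ],
)

```text
time_s: 14.57
ee_pos: [0.6268, -0.1118, 0.2125]
eef_rot: [3.138, 0.0, 1.521]
force: [-0.6, -0.4, 0.6]
grip_width: 0.0703
```

Emit:
move_arm(
  targets=[
    [0,0,0,0,0,0],
    [0,0,0,0,0,0],
    [0,0,0,0,0,0],
    [0,0,0,0,0,0],
    [0,0,0,0,0,0],
  ],
  fingers=0.1,
)

```text
time_s: 14.98
ee_pos: [0.6261, -0.1116, 0.207]
eef_rot: [-3.139, -0.001, 1.521]
force: [0.5, -0.3, 0.1]
grip_width: 0.0519
```

```bash
python3 -c "
from plan import *
c=cam('wrist');snap('wrist','w7.png');print(proj(c,(.6264,-.1125,.068)),proj(c,(.6264,-.1125,.068+.064)))
plan([(.5139,-.274,.21,1.4134)])"
```

```text
[255.3396314  185.31485603] [255.37542201 203.34219127]
now [ 0.6262 -0.1117  0.2072] [-3.14  -0.     1.521] t 15.03 F [ 0.   0.1 -0.2] w 0.0519
[[-0.017, -0.01, 0, 0, 0, 0.02], [-0.034, -0.021, -0.001, -0.001, 0, 0.041], [-0.05, -0.031, -0.001, -0.001, 0, 0.061], [-0.067, -0.042, -0.001, -0.002, 0, 0.082], [-0.084, -0.052, -0.001, -0.002, 0, 0.102]]
[[-0.017, -0.01, 0, 0, 0, 0.021], [-0.035, -0.019, -0.001, -0.001, 0, 0.041], [-0.052, -0.029, -0.001, -0.001, 0, 0.062], [-0.069, -0.038, -0.001, -0.001, 0, 0.082], [-0.086, -0.048, -0.002, -0.002, -0.001, 0.103]]
```

View pics/w7.png

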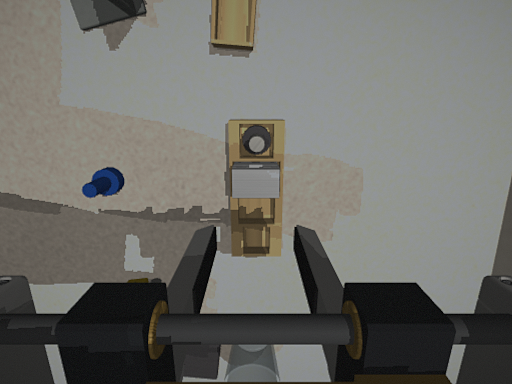

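Block L stands in its bay: top face centred at (256,182), next to the stop at (257,143). Now block S.

Emit:
move_arm(
  targets=[
    [-0.017,-0.01,0,0,0,0.02],
    [-0.034,-0.021,0,0,0,0.04],
    [-0.05,-0.031,0,0,0,0.06],
    [-0.067,-0.042,0,0,0,0.08],
    [-0.084,-0.052,-0.001,0,0,0.102],
  ],
)

```text
time_s: 15.45
ee_pos: [0.5696, -0.1936, 0.2087]
eef_rot: [-3.14, -0.0, 1.467]
force: [0.2, -0.5, 0.1]
grip_width: 0.0516
```

Emit:
move_arm(
  targets=[
    [-0.017,-0.01,0,0,0,0.02],
    [-0.035,-0.019,0,0,0,0.04],
    [-0.052,-0.029,0,0,0,0.06],
    [-0.069,-0.038,0,0,0,0.08],
    [-0.086,-0.048,-0.002,-0.002,0,0.103],
  ],
)

```text
time_s: 15.87
ee_pos: [0.513, -0.2742, 0.2105]
eef_rot: [-3.141, -0.001, 1.413]
force: [-0.5, -0.2, -0.5]
grip_width: 0.0517
```

Emit:
move_arm(
  targets=[
    [0,0,0,0,0,0],
    [0,0,0,0,0,0],
    [0,0,0,0,0,0],
    [0,0,0,0,0,0],
    [0,0,0,0,0,0],
  ],
)

```text
time_s: 16.28
ee_pos: [0.5142, -0.2728, 0.2113]
eef_rot: [3.141, -0.0, 1.415]
force: [-0.2, -0.7, -0.0]
grip_width: 0.0516
```

Run:
```python
from plan import *
c=cam('wrist');im=snap('wrist','w8.png')
def top(xy,lo=150,z=.165):
    p=proj(c,(*xy,z)).round().astype(int);g=im[p[1]-40:p[1]+40,p[0]-50:p[0]+50].mean(2)
    m=(g>.8*g[36:44,46:54].mean()).astype(np.uint8);print(p,g[40,::6].astype(int),g[::6,50].astype(int))
top((.5146,-.2745))
plan([(.5146,-.2745,.1345,1.4134)])
```

```text
[256 215] [ 99 159 156 107 109 109 140 142 139 137 139 140 144 145 147 135 149] [113 114 114  74 140 140 139 138 138  79  65  65  66  60]
now [ 0.5142 -0.2729  0.2113] [ 3.141 -0.     1.414] t 16.33 F [ 1.  -0.5 -0.5] w 0.0514
[[0, 0, 0.015, 0, 0, 0], [-0.001, 0, 0.031, 0.001, 0, 0.001], [-0.001, 0, 0.046, 0.001, 0, 0.001], [-0.001, 0, 0.061, 0.001, 0, 0.002], [-0.001, 0.001, 0.077, 0.002, 0, 0.002]]
```

Emit:
move_arm(
  targets=[
    [0,0,0.02,0,0,0],
    [0,0,0.04,0,0,0],
    [0,0,0.06,0,0,0],
    [0,0,0.072,0,0,0],
    [0,0,0.077,0.002,0,0],
  ],
)

```text
time_s: 16.75
ee_pos: [0.5134, -0.273, 0.1326]
eef_rot: [-3.139, -0.001, 1.414]
force: [-0.7, 0.4, 0.7]
grip_width: 0.0516
```

Emit:
move_arm(
  targets=[
    [0,0,0,0,0,0],
    [0,0,0,0,0,0],
    [0,0,0,0,0,0],
    [0,0,0,0,0,0],
    [0,0,0,0,0,0],
  ],
)

```text
time_s: 17.17
ee_pos: [0.5141, -0.2737, 0.1353]
eef_rot: [3.141, 0.0, 1.413]
force: [-0.2, 0.8, 0.8]
grip_width: 0.0517
```

Emit:
move_arm(
  targets=[
    [0,0,0,0,0,0],
    [0,0,0,0,0,0],
    [0,0,0,0,0,0],
    [0,0,0,0,0,0],
    [0,0,0,0,0,0],
  ],
  fingers=-1,
  grip_force=30,
)

```text
time_s: 17.58
ee_pos: [0.5139, -0.2736, 0.1345]
eef_rot: [3.142, -0.0, 1.413]
force: [-0.8, 0.3, 0.4]
grip_width: 0.03
```

Emit:
move_arm(
  targets=[
    [0,0,0,0,0,0],
    [0,0,-0.001,0,0,0],
    [0,0,-0.002,0,0,0],
    [0,0,-0.003,0,0,0],
    [0,0,-0.003,0,0,0],
  ],
)

```text
time_s: 18.0
ee_pos: [0.5139, -0.2736, 0.1376]
eef_rot: [3.142, -0.0, 1.413]
force: [-0.4, -0.4, -1.4]
grip_width: 0.03
```

Emit:
move_arm(
  targets=[
    [0.005,0,0,0,0,0],
    [0.015,0,0,0,0,0],
    [0.025,0,0,0,0,0],
    [0.035,0,0,0,0,0],
    [0.045,0,0,0,0,0],
  ],
)

```text
time_s: 18.42
ee_pos: [0.5211, -0.2277, 0.1375]
eef_rot: [-3.142, -0.0, 1.414]
force: [-0.3, 0.1, -1.7]
grip_width: 0.0296
```

Emit:
move_arm(
  targets=[
    [0.01,0,0,0,0,0],
    [0.02,0,0,0,0,0],
    [0.03,0,0,0,0,0],
    [0.04,0,0,0,0,0],
    [0.05,0,0,0,0,0],
  ],
)

```text
time_s: 18.83
ee_pos: [0.5289, -0.1787, 0.1375]
eef_rot: [3.142, -0.0, 1.413]
force: [-0.8, -0.9, -2.6]
grip_width: 0.03
```

Emit:
move_arm(
  targets=[
    [0.01,0,0,0,0,0],
    [0.02,0,0,0,0,0],
    [0.03,0,0,0,0,0],
    [0.035,0,0,0,0,0],
    [0.035,0,0,0,0,0],
  ],
)

```text
time_s: 19.25
ee_pos: [0.5344, -0.1441, 0.1375]
eef_rot: [-3.142, -0.0, 1.415]
force: [-0.4, -0.3, -1.2]
grip_width: 0.0301
```

Emit:
move_arm(
  targets=[
    [0,0,-0.02,0,0,0],
    [0,0,-0.04,0,0,0],
    [0,0,-0.06,0,0,0],
    [0,0,-0.06,0,0,0],
    [0,0,-0.06,0,0,0],
  ],
)

```text
time_s: 19.67
ee_pos: [0.5344, -0.1456, 0.1977]
eef_rot: [3.14, 0.0, 1.413]
force: [-0.6, -0.7, -2.4]
grip_width: 0.0301
```

```bash
python3 -c "
from plan import *
plan([(.6224,-.2002,.135,1.5205)])"
```

```text
now [ 0.5344 -0.1456  0.1977] [3.14  0.    1.413] t 19.67 F [-0.6 -0.7 -2.4] w 0.0301
[[-0.008, 0.019, 0.013, 0.001, 0, -0.041], [-0.016, 0.038, 0.025, 0.001, 0, -0.082], [-0.024, 0.057, 0.038, 0.002, 0, -0.123], [-0.032, 0.076, 0.05, 0.002, 0, -0.164], [-0.04, 0.095, 0.063, 0.003, 0.001, -0.205]]
```

Emit:
move_arm(
  targets=[
    [-0.008,0.019,0.005,0,0,-0.04],
    [-0.016,0.038,0.015,0,0,-0.08],
    [-0.024,0.057,0.03,0,0,-0.12],
    [-0.032,0.076,0.05,0,0,-0.16],
    [-0.041,0.095,0.063,0.003,0,-0.205],
  ],
)

```text
time_s: 20.08
ee_pos: [0.6213, -0.2008, 0.1306]
eef_rot: [-3.136, -0.001, 1.522]
force: [-0.8, 0.4, -2.6]
grip_width: 0.0299
```

Emit:
move_arm(
  targets=[
    [0,0,0,0,0,0],
    [0,0,0,0,0,0],
    [0,0,0,0,0,0],
    [0,0,0,0,0,0],
    [0,0,0,0,0,0],
  ],
)

```text
time_s: 20.5
ee_pos: [0.6215, -0.2003, 0.1354]
eef_rot: [-3.141, 0.0, 1.521]
force: [-0.1, 0.1, -2.1]
grip_width: 0.03
```

```bash
python3 -c "
from plan import *
plan([(.6224,-.201,.039,1.5205)])"
```

```text
now [ 0.6215 -0.2003  0.1354] [-3.141  0.     1.521] t 20.5 F [-0.1  0.1 -2.1] w 0.03
[[0, 0, 0.019, 0, 0, 0], [0, 0, 0.039, 0, 0, 0], [0, 0.001, 0.058, 0, 0, 0], [-0.001, 0.001, 0.077, -0.001, 0, 0], [-0.001, 0.001, 0.096, -0.001, 0, 0.001]]
```

Emit:
move_arm(
  targets=[
    [0,0,0.02,0,0,0],
    [0,0,0.04,0,0,0],
    [-0.001,0.001,0.055,0,0,0],
    [-0.001,0.001,0.065,0,0,0],
    [-0.001,0.001,0.072,0,0,0],
  ],
)

```text
time_s: 20.92
ee_pos: [0.6222, -0.2014, 0.062]
eef_rot: [-3.14, -0.0, 1.521]
force: [-0.9, 0.2, -1.7]
grip_width: 0.0299
```

Emit:
move_arm(
  targets=[
    [0,0,0.006,0,0,0],
    [0,0,0.012,0,0,0],
    [0,0,0.018,0,0,0],
    [0,0,0.022,0,0,0],
    [0,0,0.025,0,0,0],
  ],
)

```text
time_s: 21.33
ee_pos: [0.6225, -0.2016, 0.0375]
eef_rot: [-3.14, -0.0, 1.521]
force: [-10.6, 2.9, 35.9]
grip_width: 0.0298
```

Emit:
move_arm(
  targets=[
    [0,0,0,0,0,0],
    [0,0,0,0,0,0],
    [0,0,0,0,0,0],
    [0,0,0,0,0,0],
    [0,0,0,0,0,0],
  ],
  fingers=0.1,
)

```text
time_s: 21.75
ee_pos: [0.6225, -0.2016, 0.0377]
eef_rot: [-3.14, -0.0, 1.521]
force: [0.3, -0.3, -0.0]
grip_width: 0.0516
```

Emit:
move_arm(
  targets=[
    [0,0,-0.02,0,0,0],
    [0,0,-0.06,0,0,0],
    [0,0,-0.1,0,0,0],
    [0,0,-0.14,0,0,0],
    [0,0,-0.17,0,0,0],
  ],
)

```text
time_s: 22.17
ee_pos: [0.623, -0.2017, 0.2115]
eef_rot: [3.14, 0.001, 1.521]
force: [0.6, -0.3, 0.4]
grip_width: 0.0518
```

Emit:
move_arm(
  targets=[
    [0,0,0,0,0,0],
    [0,0,0,0,0,0],
    [0,0,0,0,0,0],
    [0,0,0,0,0,0],
    [0,0,0,0,0,0],
  ],
  fingers=0.35,
)

```text
time_s: 22.58
ee_pos: [0.6223, -0.2015, 0.2059]
eef_rot: [-3.138, -0.001, 1.521]
force: [0.2, 0.5, 0.3]
grip_width: 0.0632
```

```bash
python3 -c "
from plan import *
c=cam('wrist');snap('wrist','w9.png')
plan([(.506,-.3275,.21,1.4134)])"
```

```text
now [ 0.6224 -0.2015  0.2062] [-3.138e+00 -1.000e-03  1.521e+00] t 22.63 F [-0.4  0.2  0.2] w 0.0633
[[-0.026, -0.022, -0.001, -0.001, 0, 0.041], [-0.053, -0.044, -0.001, -0.003, -0.001, 0.082], [-0.079, -0.066, -0.002, -0.004, -0.001, 0.123], [-0.105, -0.088, -0.003, -0.005, -0.001, 0.164], [-0.132, -0.11, -0.004, -0.007, -0.001, 0.205]]
```

Emit:
move_arm(
  targets=[
    [-0.026,-0.022,0,0,0,0.04],
    [-0.055,-0.046,0,0,0,0.08],
    [-0.083,-0.069,-0.002,0,0,0.12],
    [-0.11,-0.092,-0.003,-0.003,0,0.16],
    [-0.132,-0.11,-0.004,-0.007,0,0.205],
  ],
)

```text
time_s: 23.05
ee_pos: [0.5044, -0.3294, 0.2112]
eef_rot: [3.14, -0.0, 1.412]
force: [-0.5, -0.2, 0.2]
grip_width: 0.0637
```

Emit:
move_arm(
  targets=[
    [0,0,0,0,0,0],
    [0,0,0,0,0,0],
    [0,0,0,0,0,0],
    [0,0,0,0,0,0],
    [0,0,0,0,0,0],
  ],
)

```text
time_s: 23.47
ee_pos: [0.5069, -0.3271, 0.2113]
eef_rot: [3.14, -0.001, 1.415]
force: [-0.2, 0.0, 1.0]
grip_width: 0.0635
```

Run:
```python
from plan import *
c=cam('wrist');im=snap('wrist','w10.png')
p=proj(c,(.506,-.3275,.165)).round().astype(int);print(p)
for d in(-8,0,8):print('row',im[p[1]+d,p[0]-36:p[0]+40:3].mean(1).astype(int))
for d in(-10,10):print('col',im[p[1]-30:p[1]+30:2,p[0]+d].mean(1).astype(int))
plan([(.506,-.3275,.1345,1.4134)])
```

```text
[254 214]
row [ 40  40  40  26 142 139 140 140 141 140 140 140 142 142 141 142 143 143
 143 144 146  51  54  54  54  55]
row [ 41  39  41  31 145 140 140 139 139 140 141 140 142 141 140 141 140 141
 142 142 137  50  51  53  50  55]
row [ 38  38  36  31 143 139 139 138 140 140 138 140 141 142 141 142 143 143
 144 142 106  53  52  51  51  53]
col [ 68  61  81  85  93  81 148 145 143 139 143 140 140 143 140 140 140 139
 140 139 137 139 140 140 133  30  39  39  37  58]
col [ 74  77  74  72  85  76 152 146 146 140 145 142 142 144 144 141 142 140
 142 143 145  77  84  85  81  37  38  38  38  61]
now [ 0.5068 -0.3272  0.2114] [ 3.14  -0.     1.415] t 23.52 F [-0.5 -0.4  0.1] w 0.0635
[[0, 0, 0.015, 0.001, 0, 0.001], [0, 0, 0.031, 0.001, 0, 0.001], [0, -0.001, 0.046, 0.002, -0.001, 0.002], [0, -0.001, 0.062, 0.003, -0.001, 0.002], [0, -0.001, 0.077, 0.003, -0.001, 0.003]]
```

Emit:
move_arm(
  targets=[
    [0,0,0.02,0,0,0],
    [0,0,0.04,0,0,0],
    [0,0,0.06,0,0,0],
    [0,0,0.072,0,0,0],
    [0,-0.001,0.077,0.003,0,0.002],
  ],
)

```text
time_s: 23.93
ee_pos: [0.5052, -0.327, 0.1327]
eef_rot: [-3.14, -0.001, 1.413]
force: [-0.4, -0.3, 0.2]
grip_width: 0.0638
```

Emit:
move_arm(
  targets=[
    [0,0,0,0,0,0],
    [0,0,0,0,0,0],
    [0,0,0,0,0,0],
    [0,0,0,0,0,0],
    [0,0,0,0,0,0],
  ],
)

```text
time_s: 24.35
ee_pos: [0.5056, -0.328, 0.1354]
eef_rot: [3.14, 0.0, 1.412]
force: [0.1, 1.0, -0.0]
grip_width: 0.0633
```

Emit:
move_arm(
  targets=[
    [0,0,0,0,0,0],
    [0,0,0,0,0,0],
    [0,0,0,0,0,0],
    [0,0,0,0,0,0],
    [0,0,0,0,0,0],
  ],
  fingers=-1,
  grip_force=30,
)

```text
time_s: 24.77
ee_pos: [0.5054, -0.3279, 0.1347]
eef_rot: [3.141, -0.0, 1.412]
force: [-0.2, -0.4, 1.5]
grip_width: 0.0416
```

Emit:
move_arm(
  targets=[
    [0,0,0,0,0,0],
    [0,0,-0.001,0,0,0],
    [0,0,-0.002,0,0,0],
    [0,0,-0.003,0,0,0],
    [0,0,-0.003,0,0,0],
  ],
)

```text
time_s: 25.18
ee_pos: [0.5054, -0.3278, 0.1378]
eef_rot: [3.141, -0.0, 1.412]
force: [-0.7, -0.7, -1.9]
grip_width: 0.0419
```

Emit:
move_arm(
  targets=[
    [0.005,0,0,0,0,0],
    [0.015,0,0,0,0,0],
    [0.025,0,0,0,0,0],
    [0.035,0,0,0,0,0],
    [0.045,0,0,0,0,0],
  ],
)

```text
time_s: 25.6
ee_pos: [0.5127, -0.282, 0.1377]
eef_rot: [3.141, -0.0, 1.413]
force: [1.1, 0.6, -2.2]
grip_width: 0.0416
```

Emit:
move_arm(
  targets=[
    [0.01,0,0,0,0,0],
    [0.02,0,0,0,0,0],
    [0.03,0,0,0,0,0],
    [0.04,0,0,0,0,0],
    [0.05,0,0,0,0,0],
  ],
)

```text
time_s: 26.02
ee_pos: [0.5206, -0.233, 0.1377]
eef_rot: [3.141, -0.0, 1.412]
force: [0.2, 0.7, -2.1]
grip_width: 0.0419
```

Emit:
move_arm(
  targets=[
    [0.01,0,0,0,0,0],
    [0.02,0,0,0,0,0],
    [0.03,0,0,0,0,0],
    [0.04,0,0,0,0,0],
    [0.05,0,0,0,0,0],
  ],
)

```text
time_s: 26.43
ee_pos: [0.5284, -0.1837, 0.1377]
eef_rot: [3.141, -0.0, 1.412]
force: [-0.0, -0.8, -1.0]
grip_width: 0.0419
```

Emit:
move_arm(
  targets=[
    [0.01,0,0,0,0,0],
    [0.02,0,0,0,0,0],
    [0.03,0,0,0,0,0],
    [0.04,0,0,0,0,0],
    [0.042,0,0,0,0,0],
  ],
)

```text
time_s: 26.85
ee_pos: [0.5352, -0.1416, 0.1377]
eef_rot: [3.141, -0.0, 1.413]
force: [0.5, 1.8, -1.3]
grip_width: 0.0418
```

Emit:
move_arm(
  targets=[
    [0,0,-0.02,0,0,0],
    [0,0,-0.04,0,0,0],
    [0,0,-0.06,0,0,0],
    [0,0,-0.06,0,0,0],
    [0,0,-0.06,0,0,0],
  ],
)

```text
time_s: 27.27
ee_pos: [0.5351, -0.1433, 0.1979]
eef_rot: [3.14, 0.0, 1.412]
force: [0.4, 0.5, -2.8]
grip_width: 0.0413
```

```bash
python3 -c "
from plan import *
plan([(.6244,-.1567,.135,1.5205)])"
```

```text
now [ 0.5351 -0.1433  0.1979] [3.14  0.    1.412] t 27.27 F [ 0.4  0.5 -2.8] w 0.0413
[[0, 0.018, 0.013, 0.001, 0, -0.041], [0, 0.036, 0.025, 0.001, 0, -0.083], [0.001, 0.054, 0.038, 0.002, 0, -0.124], [0.001, 0.072, 0.05, 0.003, 0, -0.165], [0.001, 0.09, 0.063, 0.004, 0, -0.207]]
```

Emit:
move_arm(
  targets=[
    [0,0.018,0.005,0,0,-0.04],
    [0,0.036,0.015,0,0,-0.08],
    [0,0.054,0.03,0,0,-0.12],
    [0,0.072,0.045,0,0,-0.16],
    [0.001,0.091,0.061,0.003,0,-0.207],
  ],
)

```text
time_s: 27.68
ee_pos: [0.625, -0.1567, 0.1341]
eef_rot: [-3.139, -0.001, 1.521]
force: [0.7, -0.6, -1.2]
grip_width: 0.0417
```

Emit:
move_arm(
  targets=[
    [0,0,0,0,0,0],
    [0,0,0,0,0,0],
    [0,0,0,0,0,0],
    [0,0,0,0,0,0],
    [0,0,0,0,0,0],
  ],
)

```text
time_s: 28.1
ee_pos: [0.6247, -0.1566, 0.1377]
eef_rot: [3.141, 0.0, 1.52]
force: [0.8, 0.5, -1.2]
grip_width: 0.0419
```

```bash
python3 -c "
from plan import *
plan([(.6244,-.1563,.0395,1.5205)])"
```

```text
now [ 0.6247 -0.1566  0.1377] [3.141 0.    1.52 ] t 28.1 F [ 0.8  0.5 -1.2] w 0.0419
[[0, 0, 0.02, 0, 0, 0], [0, 0, 0.039, 0, 0, 0], [0, 0, 0.059, 0, 0, 0], [0, 0, 0.079, 0, 0, 0], [0, 0, 0.098, 0, 0, 0]]
```

Emit:
move_arm(
  targets=[
    [0,0,0.02,0,0,0],
    [0,0,0.04,0,0,0],
    [0,0,0.055,0,0,0],
    [0,0,0.065,0,0,0],
    [0,0,0.074,0,0,0],
  ],
)

```text
time_s: 28.52
ee_pos: [0.6248, -0.1565, 0.0626]
eef_rot: [-3.141, -0.0, 1.521]
force: [0.5, -0.3, -0.6]
grip_width: 0.042
```

Emit:
move_arm(
  targets=[
    [0,0,0.006,0,0,0],
    [0,0,0.012,0,0,0],
    [0,0,0.018,0,0,0],
    [0,0,0.022,0,0,0],
    [0,0,0.024,0,0,0],
  ],
)

```text
time_s: 28.93
ee_pos: [0.6248, -0.1565, 0.0383]
eef_rot: [-3.14, -0.0, 1.521]
force: [0.1, 0.7, -1.9]
grip_width: 0.0421
```

Emit:
move_arm(
  targets=[
    [0,0,0,0,0,0],
    [0,0,0,0,0,0],
    [0,0,0,0,0,0],
    [0,0,0,0,0,0],
    [0,0,0,0,0,0],
  ],
  fingers=0.3,
)

```text
time_s: 29.35
ee_pos: [0.625, -0.1565, 0.0391]
eef_rot: [-3.141, -0.0, 1.521]
force: [-0.7, -1.0, -0.4]
grip_width: 0.061
```

Emit:
move_arm(
  targets=[
    [0,0,-0.02,0,0,0],
    [0,0,-0.06,0,0,0],
    [0,0,-0.1,0,0,0],
    [0,0,-0.14,0,0,0],
    [0,0,-0.18,0,0,0],
  ],
)

```text
time_s: 29.77
ee_pos: [0.6247, -0.1564, 0.221]
eef_rot: [-3.141, -0.0, 1.521]
force: [0.3, -0.5, -0.9]
grip_width: 0.0614
```

Emit:
move_arm(
  targets=[
    [0,0,-0.02,0,0,0],
    [0,0,-0.05,0,0,0],
    [0,0,-0.08,0,0,0],
    [0,0,-0.1,0,0,0],
    [0,0,-0.1,0,0,0],
  ],
)

```text
time_s: 30.18
ee_pos: [0.6258, -0.1568, 0.324]
eef_rot: [3.135, 0.002, 1.521]
force: [0.0, -0.5, -0.7]
grip_width: 0.0611
```

```bash
python3 -c "
from plan import *
snap('wrist','w11.png')
plan([(.49,.18,.32,.183)],step=.17,ang=28)"
```

```text
now [ 0.6255 -0.1567  0.3211] [3.139e+00 1.000e-03 1.521e+00] t 30.23 F [-0.   0.4 -0.7] w 0.0614
[[0.022, -0.01, 0, 0, 0, 0.17], [0.044, -0.02, 0, 0.001, 0, 0.341], [0.066, -0.03, 0, 0.001, -0.001, 0.511], [0.088, -0.041, 0, 0.002, -0.001, 0.681], [0.11, -0.051, 0, 0.002, -0.001, 0.852]]
[[0.015, -0.019, 0, 0, 0, 0.17], [0.031, -0.037, 0, 0.001, 0, 0.341], [0.046, -0.056, 0, 0.001, 0, 0.511], [0.062, -0.074, 0, 0.002, -0.001, 0.681], [0.077, -0.093, 0, 0.002, -0.001, 0.851]]
[[0.006, -0.023, 0, 0, 0, 0.17], [0.012, -0.047, 0, 0.001, 0, 0.341], [0.018, -0.07, 0, 0.001, 0, 0.511], [0.024, -0.094, 0, 0.002, -0.001, 0.682], [0.03, -0.117, 0.001, 0.002, -0.001, 0.852]]
```

Emit:
move_arm(
  targets=[
    [0.022,-0.01,0,0,0,0.17],
    [0.044,-0.02,0,0,0,0.34],
    [0.066,-0.03,0,0,0,0.51],
    [0.088,-0.041,0,0,0,0.68],
    [0.11,-0.051,0,0.002,0,0.852],
  ],
  fingers=-0.1,
)

```text
time_s: 30.65
ee_pos: [0.5787, -0.0432, 0.3174]
eef_rot: [-3.138, 0.001, 1.07]
force: [1.2, -0.0, -0.1]
grip_width: 0.0422
```

Emit:
move_arm(
  targets=[
    [0.015,-0.019,0,0,0,0.17],
    [0.031,-0.037,0,0,0,0.34],
    [0.046,-0.056,0,0,0,0.51],
    [0.062,-0.074,0,0,0,0.68],
    [0.077,-0.093,0,0.002,0,0.851],
  ],
)

```text
time_s: 31.07
ee_pos: [0.5337, 0.0688, 0.3176]
eef_rot: [-3.138, 0.003, 0.625]
force: [0.8, 0.5, -0.2]
grip_width: 0.0426
```

Emit:
move_arm(
  targets=[
    [0.006,-0.023,0,0,0,0.17],
    [0.012,-0.047,0,0,0,0.34],
    [0.018,-0.07,0,0,0,0.51],
    [0.024,-0.094,0,0,0,0.68],
    [0.03,-0.117,0.001,0.002,0,0.852],
  ],
)

```text
time_s: 31.48
ee_pos: [0.4891, 0.1811, 0.3172]
eef_rot: [-3.139, 0.004, 0.179]
force: [0.5, 0.4, -0.1]
grip_width: 0.0427
```

Emit:
move_arm(
  targets=[
    [0,0,0,0,0,0],
    [0,0,0,0,0,0],
    [0,0,0,0,0,0],
    [0,0,0,0,0,0],
    [0,0,0,0,0,0],
  ],
)

```text
time_s: 31.9
ee_pos: [0.4902, 0.1793, 0.318]
eef_rot: [-3.139, 0.003, 0.183]
force: [0.4, 0.7, -0.1]
grip_width: 0.0422
```

Run:
```python
from rack import *
o=ctrl.get_obs();print(o['ee_pos'],o['eef_rot'],o['time_s'])
c=cam('wrist');w=snap('wrist','w12.png');np.savez('w12.npz',K=c[0],R=c[1],t=c[2]);print(-c[1].T@c[2])
cv2.imwrite('pics/w12b.png',cv2.resize(w[:330],None,fx=1.56,fy=1.56,interpolation=cv2.INTER_CUBIC))
```

```text
[0.4902416  0.17928893 0.31796321] [-3.13891152e+00  3.11857282e-03  1.82656551e-01] 31.9
[0.57337374 0.19409319 0.49625409]
```

View pics/w12b.png

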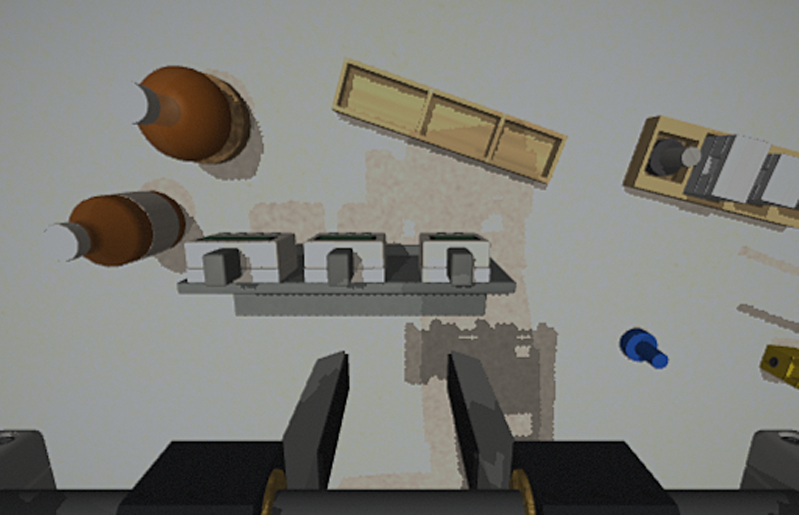

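The picture (1.56x) shows three readouts with tab tops at about (215,265), (340,268) and (460,265). Case widths are about 92, 80 and 67 px, so L, M, S. The rack is at (450,120), its bays in the same L, M, S order. The bottle and flask are at the left. I'll take one enlarged crop for the tab corners and measure the rack by mask.

Run:
```python
from rack import *
w=cv2.imread('pics/w12.png');z=np.load('w12.npz');c=(z['K'],z['R'],z['t'])
rack(c,w,(205,30,370,125),.226,.047)
cv2.imwrite('pics/c4.png',np.vstack([cv2.resize(w[142:196,105:220],None,fx=6.5,fy=5.5,interpolation=cv2.INTER_CUBIC),cv2.resize(w[142:196,220:335],None,fx=6.5,fy=5.5,interpolation=cv2.INTER_CUBIC)]))
```

```text
ctr [0.6208 0.1527] yaw -0.1294 len 0.2252 (want 0.226 ) width seen 0.0468 0.047
```

View pics/c4.png

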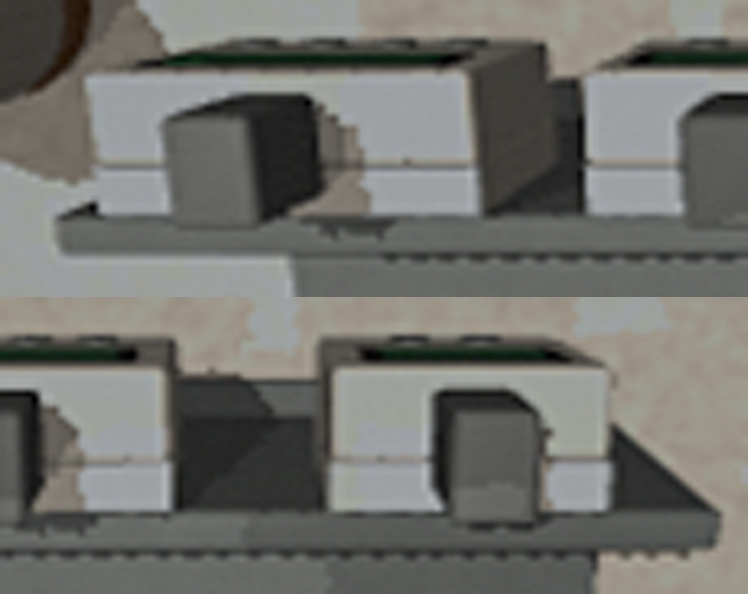

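Run:
```python
from plan import *
np.set_printoptions(precision=4,suppress=True)
z=np.load('w12.npz');c=(z['K'],z['R'],z['t'])
f=lambda u,v,s,h:onz(c,105+115*s+(u-3)/6.5,142+(v-297*s-2.5)/5.5,h)[:2]
T={'L':[(165,118,0),(248,113,0),(260,222,0),(172,226,0)],'M':[(681,118,0),(20,410,1),(26,522,1),(684,224,0)],'S':[(452,408,1),(532,406,1),(540,523,1),(455,525,1)]}
C={'L':[(88,73,0),(473,71,0),(485,213,0),(100,215,0)],'M':[(585,73,0),(172,367,1),(175,510,1),(585,213,0)],'S':[(330,366,1),(608,366,1),(612,508,1),(328,510,1)]}
y=.183
for n,D,h in(('tab',T,.176),('case',C,.140)):
    for k,l in D.items():
        P=np.array([f(*q,h) for q in l]);print(n,k,P.mean(0),'w',np.linalg.norm(P[0]-P[1]).round(4),np.linalg.norm(P[2]-P[3]).round(4),'d',np.linalg.norm(P[0]-P[3]).round(4),'yaw',np.arctan2(-(P[3]-P[2]+P[0]-P[1])[0],(P[3]-P[2]+P[0]-P[1])[1]).round(4))
a,b=f(60,217,0,.13),f(720,513,1,.13);print('panel front edge',a,b,np.linalg.norm(a-b),np.arctan2(-(a-b)[0],(a-b)[1]))
```

```text
tab L [0.4788 0.3119] w 0.0144 0.0155 d 0.0226 yaw 0.2461
tab M [0.495  0.2242] w 0.0149 0.0156 d 0.0221 yaw 0.2099
tab S [0.5115 0.1367] w 0.0137 0.0148 d 0.0244 yaw 0.2126
case L [0.4769 0.3113] w 0.0728 0.0748 d 0.0327 yaw 0.1895
case M [0.4934 0.2235] w 0.0632 0.0654 d 0.0322 yaw 0.1885
case S [0.5099 0.1364] w 0.0524 0.055 d 0.0331 yaw 0.1877
panel front edge [0.4484 0.3577] [0.4998 0.0818] 0.2806257861481867 0.18425515803279632
```

The tab pitch (89 mm), panel width and case widths all fit. Readout origins are S (.5108,.1362), M (.4941,.2239) and L (.4778,.3118), with yaw .185. Starting with S.

```bash
python3 -c "
from plan import *
plan([(.5108,.1362,.215,.185)])"
```

```text
now [0.4902 0.1794 0.318 ] [-3.139e+00  3.000e-03  1.830e-01] t 31.95 F [ 0.9  0.2 -0.7] w 0.0419
[[0.003, 0.009, 0.021, -0.001, 0.001, -0.001], [0.005, 0.019, 0.041, -0.002, 0.002, -0.002], [0.008, 0.028, 0.062, -0.003, 0.003, -0.003], [0.01, 0.037, 0.082, -0.004, 0.005, -0.004], [0.013, 0.046, 0.103, -0.005, 0.006, -0.005]]
```

Emit:
move_arm(
  targets=[
    [0.003,0.009,0.02,0,0,0],
    [0.005,0.019,0.04,0,0,0],
    [0.008,0.028,0.06,0,0,0],
    [0.01,0.037,0.08,0,0,0],
    [0.013,0.046,0.103,-0.005,0.006,-0.005],
  ],
)

```text
time_s: 32.37
ee_pos: [0.5112, 0.1365, 0.2145]
eef_rot: [-3.141, -0.001, 0.185]
force: [0.5, 0.6, 0.0]
grip_width: 0.0421
```

Emit:
move_arm(
  targets=[
    [0,0,0,0,0,0],
    [0,0,0,0,0,0],
    [0,0,0,0,0,0],
    [0,0,0,0,0,0],
    [0,0,0,0,0,0],
  ],
)

```text
time_s: 32.78
ee_pos: [0.5111, 0.1379, 0.2164]
eef_rot: [-3.141, -0.002, 0.186]
force: [-0.0, -0.4, -0.2]
grip_width: 0.0422
```

Run:
```python
from plan import *
c=cam('wrist');im=snap('wrist','w13.png');p=proj(c,(.5108,.1362,.176));print(p);p=p.round().astype(int)
for d in(-8,0,8):print('row',im[p[1]+d,p[0]-26:p[0]+28:2].mean(1).astype(int))
for d in(-5,5):print('col',im[p[1]-34:p[1]+36:2,p[0]+d].mean(1).astype(int))
plan([(.5108,.1362,.145,.185)])
```

```text
[256.49176094 216.86605381]
row [118 116 114 115 117 109 117 115 124  67  89  88  89  87  87  87  87  90
  53  91  89  84 107 114 115 106 103]
row [164 162 161 163 165 133 149 106  95  71  88  84  84  87  86  86  84  87
  52  98  93 153 160 158 158 158 157]
row [101 100 102 100 100  92  62  52  52  77  79  87  86  84  84  91 101 101
  52  52  54  54  51  83  86  87  86]
col [ 42  60 147 161 151  29  44  44  44  45  83  90  90  89  87  87  87  87
  86  86  85  85  47  43  67  90 115 111 112 115 115 114 118 114 111]
col [ 42  62 146 160 153  32  45  43  44  44  82  89  88  87  87  86  86  84
  85  84  87  99  63  52  53  69  89  92  90  92  92  89  91  94  90]
now [0.511  0.1378 0.2161] [-3.141e+00 -2.000e-03  1.860e-01] t 32.83 F [-0.8 -0.1  0.4] w 0.0426
[[0, 0, 0.014, 0, -0.001, 0], [0, 0.001, 0.028, 0, -0.001, 0.001], [0, 0.001, 0.043, 0, -0.002, 0.001], [0, 0.001, 0.057, 0, -0.003, 0.002], [-0.001, 0.002, 0.071, 0, -0.004, 0.002]]
```

Emit:
move_arm(
  targets=[
    [0,0,0.02,0,0,0],
    [0,0.001,0.04,0,0,0],
    [0,0.001,0.055,0,0,0],
    [0.001,0.002,0.065,0,0,0],
    [0.001,0.002,0.071,0,-0.004,0],
  ],
)

```text
time_s: 33.25
ee_pos: [0.5121, 0.1357, 0.1434]
eef_rot: [-3.141, 0.002, 0.186]
force: [-0.5, 0.1, -0.4]
grip_width: 0.0428
```

Emit:
move_arm(
  targets=[
    [0,0,0,0,0,0],
    [0,0,0,0,0,0],
    [0,0,0,0,0,0],
    [0,0,0,0,0,0],
    [0,0,0,0,0,0],
  ],
)

```text
time_s: 33.67
ee_pos: [0.5124, 0.1357, 0.1447]
eef_rot: [-3.141, 0.001, 0.186]
force: [0.1, -0.4, 0.2]
grip_width: 0.0423
```

Emit:
move_arm(
  targets=[
    [0,0,0,0,0,0],
    [0,0,0,0,0,0],
    [0,0,0,0,0,0],
    [0,0,0,0,0,0],
    [0,0,0,0,0,0],
  ],
  fingers=-1,
  grip_force=35,
)

```text
time_s: 34.08
ee_pos: [0.5122, 0.1357, 0.1441]
eef_rot: [-3.141, 0.002, 0.186]
force: [-0.1, 0.7, 0.4]
grip_width: 0.0157
```

Emit:
move_arm(
  targets=[
    [0,0,-0.004,0,0,0],
    [0,0,-0.008,0,0,0],
    [0,0,-0.012,0,0,0],
    [0,0,-0.015,0,0,0],
    [0,0,-0.016,0,0,0],
  ],
)

```text
time_s: 34.5
ee_pos: [0.5123, 0.1357, 0.1608]
eef_rot: [-3.141, 0.001, 0.186]
force: [-0.2, 0.6, -3.5]
grip_width: 0.0157
```

```bash
python3 -c "
from plan import *
plan([(.5365,.1404,.161,.185)])"
```

```text
now [0.5123 0.1357 0.1608] [-3.141e+00  1.000e-03  1.860e-01] t 34.5 F [-0.2  0.6 -3.5] w 0.0157
[[0.005, 0, 0, 0, 0, 0], [0.01, 0, 0, 0, 0.001, 0], [0.015, 0, 0, 0, 0.001, 0.001], [0.02, 0, 0, 0, 0.002, 0.001], [0.025, 0, 0, 0, 0.002, 0.001]]
```

Raised 16.7 mm at about 2 N load, with no snag. Draw away and lift.

Emit:
move_arm(
  targets=[
    [0.005,0,0,0,0,0],
    [0.01,0,0,0,0,0],
    [0.015,0,0,0,0,0],
    [0.02,0,0,0,0,0],
    [0.025,0,0,0,0,0],
  ],
)

```text
time_s: 34.92
ee_pos: [0.5373, 0.1404, 0.1598]
eef_rot: [-3.141, 0.002, 0.186]
force: [0.2, 0.2, -2.7]
grip_width: 0.0164
```

Emit:
move_arm(
  targets=[
    [0.005,0,-0.01,0,0,0],
    [0.01,0,-0.025,0,0,0],
    [0.01,0,-0.04,0,0,0],
    [0.01,0,-0.04,0,0,0],
    [0.01,0,-0.04,0,0,0],
  ],
)

```text
time_s: 35.33
ee_pos: [0.547, 0.1422, 0.1999]
eef_rot: [-3.141, 0.001, 0.186]
force: [-0.0, 0.2, -2.4]
grip_width: 0.0156
```

Emit:
move_arm(
  targets=[
    [0,0,0,0,0,0],
    [0,0,0,0,0,0],
    [0,0,0,0,0,0],
    [0,0,0,0,0,0],
    [0,0,0,0,0,0],
  ],
)

```text
time_s: 35.75
ee_pos: [0.5466, 0.1421, 0.1997]
eef_rot: [-3.141, 0.002, 0.186]
force: [-0.7, -0.4, -1.7]
grip_width: 0.0156
```

```bash
python3 -c "
from plan import *
plan([(.6105,.0744,.135,-.131)])"
```

```text
now [0.5466 0.1421 0.1997] [-3.141e+00  2.000e-03  1.860e-01] t 35.75 F [-0.7 -0.4 -1.7] w 0.0156
[[0.01, 0.016, 0.013, 0, 0.001, 0.121], [0.02, 0.031, 0.026, 0, 0.002, 0.242], [0.03, 0.047, 0.039, 0, 0.002, 0.363], [0.04, 0.063, 0.052, 0, 0.003, 0.484], [0.05, 0.078, 0.065, 0, 0.004, 0.605]]
```

Emit:
move_arm(
  targets=[
    [0.01,0.016,0.01,0,0,0.12],
    [0.02,0.031,0.02,0,0,0.24],
    [0.03,0.047,0.035,0,0,0.36],
    [0.04,0.063,0.05,0,0,0.48],
    [0.05,0.078,0.065,0,0.004,0.605],
  ],
)

```text
time_s: 36.17
ee_pos: [0.6106, 0.0739, 0.1341]
eef_rot: [3.141, -0.0, -0.134]
force: [-0.5, -0.1, -2.2]
grip_width: 0.0156
```

Emit:
move_arm(
  targets=[
    [0,0,0,0,0,0],
    [0,0,0,0,0,0],
    [0,0,0,0,0,0],
    [0,0,0,0,0,0],
    [0,0,0,0,0,0],
  ],
)

```text
time_s: 36.58
ee_pos: [0.61, 0.0753, 0.1359]
eef_rot: [-3.141, -0.002, -0.13]
force: [0.4, 0.5, -3.1]
grip_width: 0.0159
```

Run:
```python
from plan import *
c=cam('wrist');im=snap('wrist','w14.png')
p=proj(c,(.6105,.0744,.026)).round();print(p)
cv2.imwrite('pics/w14c.png',cv2.resize(im[60:330,130:390],None,fx=2.2,fy=2.2))
plan([(.6102,.0744,.0805,-.131)])
```

```text
[255. 192.]
now [0.6101 0.0753 0.1358] [-3.141e+00 -2.000e-03 -1.300e-01] t 36.63 F [-0.5 -0.6 -3.2] w 0.016
[[0, 0, 0.011, 0, -0.001, 0], [0, 0, 0.022, 0, -0.001, 0.001], [0, 0.001, 0.033, 0, -0.002, 0.001], [0, 0.001, 0.044, 0, -0.002, 0.002], [0, 0.001, 0.055, 0, -0.003, 0.002]]
```

View pics/w14c.png

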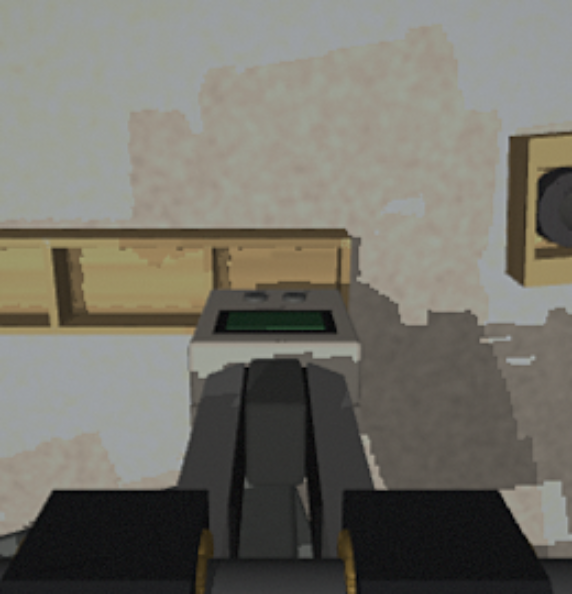

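The readout is held upright above the bay, and the bay's right rim end is near crop (350,240). I'll check the bay's y once more from this closer view by mask.

Run:
```python
from plan import *
c=cam('wrist');w=cv2.imread('pics/w14.png')
h=cv2.cvtColor(w,cv2.COLOR_BGR2HSV);m=cv2.inRange(h,(12,70,40),(35,255,255));m[:,:130]=0;m[:,330:]=0
ct=max(cv2.findContours(m,0,1)[0],key=cv2.contourArea)[:,0]
P=np.array([onz(c,u,v,.026)[:2] for u,v in ct.astype(float)])
y=-.131;d=np.array([-np.sin(y),np.cos(y)]);n=np.array([np.cos(y),np.sin(y)])
s=P@d;t=P@n
print('end s',np.sort(s)[:6].round(4),'far t',np.sort(t)[-6:].round(4))
e=P[t>t.max()-.003];print(np.polyfit(e@d,e@n,1))
S=d*(s.min()+.034)+n*(np.median(np.sort(t)[-20:])-.0235);print('S bay',S)
q=np.array([.6105,.0744]);print(q@d,q@n)
print(w[165:200:3,255:300].mean(2).astype(int)[:,::2])
```

```text
end s [0.1194 0.1195 0.1195 0.1197 0.1197 0.1198] far t [0.6244 0.6244 0.6244 0.6244 0.6244 0.6244]
[-0.00119411  0.62451736]
S bay [0.61579138 0.07362613]
0.15350947616140387 0.5955505442266437
[[ 58  59  59  59  57  60  58  57  59  58  59  58  57  59  56  58  54 154
  150 153 151 148 146]
 [ 81  82  87  87  89  86  86  86  87  87  86  87  87  80  79  88  97  84
   79  73 152 148 148]
 [111 111 111 110 113 109 108 106 108 105 106 107 106 106 109 132 133 108
   87 100 152 152 149]
 [115 116 117 117 117 120 118 116 116 116 116 119 117 118  75  96 122 102
   85 141 149 151 152]
 [114 114 114 114 114 115 114 114 115 115 115 113 114 115  77 101 121  97
   86 140 150 151 152]
 [115 115 115 116 114 114 115 115 115 116 116 117 117 119  77 112 120  98
   87 140 150 149 148]
 [118 119 119 119 119 120 119 118 119 119 119 118 119 122  68 113 120  96
   87  74 154 151 151]
 [124 127 126 128 127 127 128 127 126 124 124 124 124 128  70 114 119  94
   84 161 151 148 144]
 [ 66  71  72  73  71  71  70  69  68  65  65  66  65  69  46  62  62  86
   93  88  82  73 150]
 [ 77  77  75  72  72  72  73  64  74  76  76  76  77  77  72  66  68  89
   92  91  90  89  87]
 [ 77  79  62  70  67  65  57  71  77  77  77  76  77  76  76  68  68  87
   90  89  89  91  93]
 [ 79  76  75  77  76  77  80  78  78  76  78  78  77  76  76  75  68  91
   90  89  89  86  89]]
```

The rack end and yaw agree with the earlier fit: end at .1194 against .1195, yaw within .001 rad. The far-edge difference of 5 mm is the outer face seen from beyond. Lower gently.

Emit:
move_arm(
  targets=[
    [0,0,0.01,0,0,0],
    [0,0.001,0.02,0,0,0],
    [0,0.001,0.028,0,0,0],
    [0,0.001,0.034,0,0,0],
    [0,0.001,0.038,0,-0.003,0],
  ],
)

```text
time_s: 37.05
ee_pos: [0.6117, 0.0736, 0.0986]
eef_rot: [-3.141, -0.004, -0.131]
force: [3.1, -2.8, 32.2]
grip_width: 0.0162
```

Emit:
move_arm(
  targets=[
    [0,0,0.004,0,0,0],
    [0,0,0.008,0,0,0],
    [0,0,0.012,0,0,0],
    [0,0,0.015,0,0,0],
    [0,0,0.017,0,0,0],
  ],
)

```text
time_s: 37.47
ee_pos: [0.6193, 0.0727, 0.0914]
eef_rot: [-3.139, -0.027, -0.132]
force: [17.9, -8.6, 73.9]
grip_width: 0.0161
```

Emit:
move_arm(
  targets=[
    [0,0,0,0,0,0],
    [0,0,0,0,0,0],
    [0,0,0,0,0,0],
    [0,0,0,0,0,0],
    [0,0,0.001,0,0,0],
  ],
)

```text
time_s: 37.88
ee_pos: [0.6198, 0.0726, 0.0912]
eef_rot: [-3.138, -0.029, -0.132]
force: [17.1, -8.6, 75.3]
grip_width: 0.0157
```

It landed on a rim: contact came at bottom height .025. Back up and look.

Emit:
move_arm(
  targets=[
    [0,0,-0.015,0,0,0],
    [0,0,-0.03,0,0,0],
    [0,0,-0.04,0,0,0],
    [0,0,-0.05,0,0,0],
    [0,0,-0.055,0,0,0],
  ],
)

```text
time_s: 38.3
ee_pos: [0.6102, 0.0737, 0.1346]
eef_rot: [-3.142, 0.001, -0.131]
force: [-0.2, -0.2, -2.5]
grip_width: 0.016
```

Emit:
move_arm(
  targets=[
    [0,0,0,0,0,0],
    [0,0,0,0,0,0],
    [0,0,0,0,0,0],
    [0,0,0,0,0,0],
    [0,0,0,0,0,0],
  ],
)

```text
time_s: 38.72
ee_pos: [0.6098, 0.0737, 0.1333]
eef_rot: [3.141, 0.002, -0.131]
force: [-0.5, 0.8, -1.4]
grip_width: 0.0159
```

Run:
```python
from plan import *
o=ctrl.get_obs();print(o['ee_pos'],o['eef_rot'],o['force'],o['grip_width'])
im=snap('wrist','w15.png');b=snap('top','t15.png');s=snap('scene','s15.png')
A=cv2.resize(im[90:290,150:360],(420,400),interpolation=cv2.INTER_CUBIC);B=cv2.resize(s[130:260,230:360],(400,400),interpolation=cv2.INTER_CUBIC)
cv2.imwrite('pics/m15.png',np.hstack([A[:400],B])[:, :800])
```

```text
[0.60981959 0.07367931 0.13332997] [ 3.14139118e+00  2.02668806e-03 -1.31219542e-01] [-0.54410077  0.76757864 -1.44516882] 0.015862362739219767
```

View pics/m15.png

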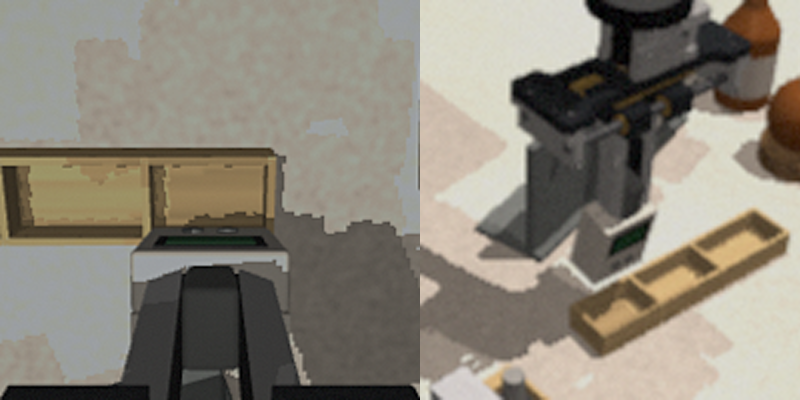

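The scene crop shows the held readout pitched in the fingers, its bottom swung toward the base. In the wrist view its front face spans only rows ~204-215. I'll compute the tilt for both views.

Run:
```python
from plan import *
c=cam('wrist');o=ctrl.get_obs();p=np.array(o['ee_pos']);R=Ro.from_euler('xyz',o['eef_rot'])
# case points in tool frame; rotation by a about tool y through the pad point (z=-19mm)
for a in (-20,-15,-10,-5,0,5,10,15):
    r=Ro.from_rotvec([0,np.radians(a),0]);out=[]
    for dx,h in((.0165,.070),(.0165,0),(-.0165,.07)):
        q=np.array([dx,0,.0741-h]);q=r.apply(q-[0,0,-.019])+[0,0,-.019];out.append(proj(c,p+R.apply(q)).round(1))
    print(a,out,'bottom offset mm x',(r.apply([0,0,.0931])[0]*1000).round(1))
for f in('w14.png','w15.png'):
    im=cv2.imread('pics/'+f);print(f,[tuple(im[v,u0]) for u0 in()], 'col u=275:',list(zip(range(180,240,2),im[180:240:2,275].mean(1).astype(int))))
    print('u=235',list(zip(range(180,240,2),im[180:240:2,232].mean(1).astype(int))))
```

```text
-20 [array([254.5, 222.5]), array([254.5, 219.6]), array([254.4, 271. ])] bottom offset mm x -31.8
-15 [array([254.5, 219.7]), array([254.5, 210.9]), array([254.5, 267.6])] bottom offset mm x -24.1
-10 [array([254.5, 217.1]), array([254.5, 202.3]), array([254.5, 264. ])] bottom offset mm x -16.2
-5 [array([254.5, 214.7]), array([254.5, 193.9]), array([254.5, 260.5])] bottom offset mm x -8.1
0 [array([254.5, 212.5]), array([254.5, 185.5]), array([254.5, 256.9])] bottom offset mm x 0.0
5 [array([254.4, 210.6]), array([254.5, 177.2]), array([254.5, 253.3])] bottom offset mm x 8.1
10 [array([254.4, 208.8]), array([254.5, 169. ]), array([254.5, 249.7])] bottom offset mm x 16.2
15 [array([254.4, 207.4]), array([254.5, 160.9]), array([254.5, 246.1])] bottom offset mm x 24.1
w14.png [] col u=275: [(180, np.int64(116)), (182, np.int64(117)), (184, np.int64(120)), (186, np.int64(124)), (188, np.int64(116)), (190, np.int64(72)), (192, np.int64(76)), (194, np.int64(76)), (196, np.int64(77)), (198, np.int64(78)), (200, np.int64(73)), (202, np.int64(21)), (204, np.int64(30)), (206, np.int64(31)), 
[... 1592 characters left out ...]
nt64(55)), (236, np.int64(56)), (238, np.int64(54))]
u=235 [(180, np.int64(124)), (182, np.int64(125)), (184, np.int64(130)), (186, np.int64(82)), (188, np.int64(84)), (190, np.int64(84)), (192, np.int64(81)), (194, np.int64(129)), (196, np.int64(124)), (198, np.int64(67)), (200, np.int64(63)), (202, np.int64(56)), (204, np.int64(60)), (206, np.int64(62)), (208, np.int64(15)), (210, np.int64(10)), (212, np.int64(31)), (214, np.int64(48)), (216, np.int64(138)), (218, np.int64(159)), (220, np.int64(160)), (222, np.int64(160)), (224, np.int64(160)), (226, np.int64(150)), (228, np.int64(60)), (230, np.int64(67)), (232, np.int64(68)), (234, np.int64(68)), (236, np.int64(66)), (238, np.int64(68))]
```

Before the contact the readout was upright but about 2-3 mm toward the base relative to the TCP, so it caught the near rim. Now it is pitched about -7° in the grip. I'll tilt the tool +7.3° to bring it upright and re-measure.

```bash
cat >> plan.py <<'E'
def tilt(psi,a): return down(psi)*Ro.from_rotvec([0,np.radians(a),0])
def planT(xy,zb,psi,a,dx=0,h=.0931):
    """one call: readout underside centre to xy at height zb, upright when the tool tilts by a deg; dx = readout offset from pads along tool x"""
    o=ctrl.get_obs();p=np.array(o['ee_pos']);R=Ro.from_euler('xyz',o['eef_rot']);tR=tilt(psi,a)
    n=np.array([np.cos(psi),np.sin(psi),0]);P=np.array([*xy,zb+h])-dx*n;tp=P+tR.apply([0,0,.019])
    d=R.inv().apply(tp-p);r=(R.inv()*tR).as_rotvec()/np.radians(30)
    print('now',p.round(4),'t',round(o['time_s'],2),'F',o['force'].round(1),'w',round(o['grip_width'],4));print(np.r_[d.round(4),r.round(3)].tolist())
def held(f,us=(232,275)):
    """front-face rows (underside edge, top edge) of the held readout"""
    im=snap('wrist',f).mean(2);out=[]
    for u in us: out.append([(v,int(im[v,u])) for v in range(176,226,1) if abs(im[v+1,u]-im[v-1,u])>30])
    print(out)
def expect(a,dx=0,hz=.0741):
    c=cam('wrist');o=ctrl.get_obs();p=np.array(o['ee_pos']);R=Ro.from_euler('xyz',o['eef_rot'])
    r=Ro.from_rotvec([0,np.radians(a),0]);k=np.array([0,0,-.019])
    return [proj(c,p+R.apply(r.apply(np.array([.0165+dx,0,hz-h])-k)+k)).round(1)[1] for h in(0,.07)]
E
python3 -c "
from plan import *
planT((.6112,.0743),.06,-.131,7.3)"
```

```text
now [0.6099 0.0737 0.1337] t 38.87 F [ 0.1  0.  -2.2] w 0.0158
[0.0036, -0.0008, -0.0006, 0.0, 0.246, -0.0]
```

Emit:
move_arm(
  targets=[
    [0,0,0,0,0.05,0],
    [0.001,0,0,0,0.1,0],
    [0.002,-0.001,0,0,0.15,0],
    [0.003,-0.001,-0.001,0,0.2,0],
    [0.004,-0.001,-0.001,0,0.246,0],
  ],
)

```text
time_s: 39.28
ee_pos: [0.6141, 0.0742, 0.135]
eef_rot: [-3.142, -0.129, -0.131]
force: [-0.2, -0.6, -2.3]
grip_width: 0.0157
```

Emit:
move_arm(
  targets=[
    [0,0,0,0,0,0],
    [0,0,0,0,0,0],
    [0,0,0,0,0,0],
    [0,0,0,0,0,0],
    [0,0,0,0,0,0],
  ],
)

```text
time_s: 39.7
ee_pos: [0.6142, 0.0741, 0.1348]
eef_rot: [3.142, -0.127, -0.131]
force: [0.3, -0.6, -1.8]
grip_width: 0.0159
```

Run:
```python
from plan import *
held('w16.png');w=cv2.imread('pics/w16.png')
for a in(-9,-7.3,-5):print(a,expect(a))
c=cam('wrist')
# row of near (base side) outer/inner rim and far rim, expected, beside the readout at bay M
d=np.array([.1306,.9915]);n=np.array([.9915,-.1306]);M=np.array([.6202,.1427])
for k in(.0235,.0195,-.0195,-.0235):
    q=M+n*k;print(k,proj(c,(*q,.026)).round(1))
q=proj(c,(*M,.026)).round().astype(int);print([(v,int(w[v,q[0]].mean())) for v in range(q[1]-40,q[1]+40) if abs(w[v+1,q[0]].astype(int).sum()-w[v-1,q[0]].sum())>50])
planT((.6112,.0743),.03,-.131,7.3)
cv2.imwrite('pics/m16.png',cv2.resize(ctrl.camera('scene')[130:260,230:360,::-1],(520,520),interpolation=cv2.INTER_CUBIC))
```

```text
[[(181, 137), (182, 104), (183, 45), (185, 74), (186, 111), (189, 90), (207, 61), (208, 18), (213, 38), (214, 57), (215, 90), (216, 135)], [(181, 142), (182, 106), (183, 43), (184, 57), (185, 80), (190, 82), (191, 120), (203, 109), (204, 70), (207, 61), (208, 23), (213, 37), (214, 56), (215, 88), (216, 136), (225, 147)]]
-9 [np.float64(200.5), np.float64(216.5)]
-7.3 [np.float64(197.6), np.float64(215.7)]
-5 [np.float64(193.7), np.float64(214.6)]
0.0235 [187.5 185.6]
0.0195 [187.6 189.4]
-0.0195 [189.  226.2]
-0.0235 [189.2 229.8]
[(181, 139), (182, 104), (183, 48), (184, 48), (185, 78), (186, 118), (189, 101), (191, 98), (192, 134), (219, 115), (220, 106), (221, 63), (225, 64), (226, 105), (227, 129), (229, 129), (230, 144)]
now [0.6142 0.0741 0.1348] t 39.75 F [ 0.7 -0.6 -2.1] w 0.0158
[-0.0044, 0.0002, 0.0303, 0.0, 0.0, -0.001]
```

View pics/m16.png

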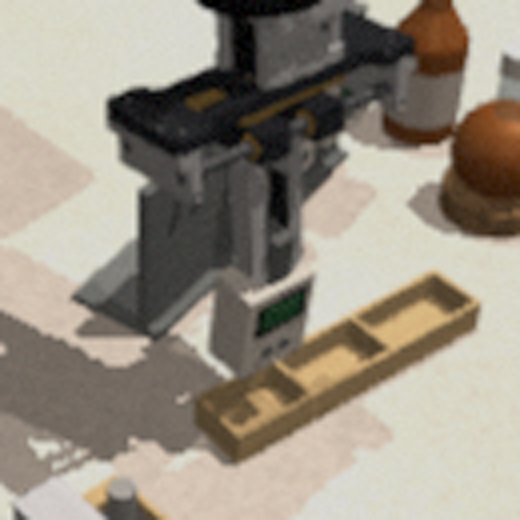

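Run:
```python
from plan import *
for f in('w15.png','w16.png'):
    w=cv2.imread('pics/'+f)
    for u in(222,232,255,275,288):print(f,u,[tuple(int(x) for x in w[v,u]) for v in range(190,210,2)])
```

```text
w15.png 222 [(98, 142, 157), (99, 142, 158), (98, 141, 157), (99, 142, 157), (99, 141, 157), (99, 142, 158), (97, 143, 158), (96, 140, 156), (100, 145, 162), (82, 106, 116)]
w15.png 232 [(61, 86, 105), (59, 84, 102), (95, 138, 154), (91, 130, 151), (49, 71, 83), (47, 66, 78), (41, 59, 70), (55, 62, 65), (59, 63, 66), (14, 16, 15)]
w15.png 255 [(90, 127, 151), (87, 125, 148), (84, 121, 145), (84, 119, 141), (67, 96, 114), (51, 72, 84), (43, 61, 73), (55, 60, 63), (60, 63, 67), (21, 28, 22)]
w15.png 275 [(88, 126, 149), (87, 125, 148), (84, 122, 143), (83, 120, 143), (43, 61, 72), (51, 72, 85), (44, 63, 75), (56, 61, 63), (59, 62, 66), (20, 25, 19)]
w15.png 288 [(82, 89, 95), (84, 90, 95), (85, 89, 92), (81, 87, 90), (86, 91, 95), (87, 92, 97), (87, 93, 97), (85, 90, 95), (86, 93, 98), (80, 86, 91)]
w16.png 222 [(77, 111, 132), (83, 120, 142), (83, 117, 140), (80, 116, 138), (80, 116, 138), (81, 117, 138), (82, 119, 139), (88, 126, 143), (91, 131, 147), (80, 105, 113)]
w16.png 232 [(47, 67, 79), (51, 72, 84), (52, 72, 84), (45, 65, 77), (44, 62, 72), (43, 61, 72), (47, 67, 80), (61, 68, 72), (65, 70, 72), (17, 19, 18)]
w16.png 255 [(59, 85, 102), (82, 117, 139), (77, 110, 131), (79, 113, 134), (80, 114, 135), (80, 115, 137), (84, 121, 143), (64, 71, 76), (64, 67, 71), (24, 30, 20)]
w16.png 275 [(60, 86, 101), (81, 117, 140), (78, 111, 132), (80, 115, 135), (79, 115, 136), (81, 116, 137), (83, 122, 144), (63, 71, 76), (65, 70, 71), (22, 28, 21)]
w16.png 288 [(76, 87, 96), (78, 89, 97), (78, 91, 100), (80, 92, 101), (79, 92, 100), (79, 92, 99), (82, 93, 102), (74, 80, 85), (99, 107, 113), (93, 101, 107)]
```

The grey face's lower edge is really at row 203.5 in both views; the earlier 197 was shadowed plywood. So the pitch is larger, and I'll refit it.

Run:
```python
from plan import *
from scipy.optimize import fsolve
s=fsolve(lambda x:np.array(expect(x[0],x[1]/1000))-[203.5,215.4],[-12,2],epsfcn=.1);print(s,expect(s[0],s[1]/1000))
planT((.6112,.0743),.05,-.131,-s[0],s[1]/1000)
```

```text
[-11.82369602   1.72714861] [np.float64(203.5), np.float64(215.4)]
now [0.6141 0.0741 0.1348] t 39.8 F [ 0.2  1.2 -2.9] w 0.0156
[-0.0021, 0.0002, 0.0101, 0.0, 0.151, -0.001]
```

Emit:
move_arm(
  targets=[
    [0,0,0,0,0.05,0],
    [-0.001,0,0.003,0,0.1,0],
    [-0.001,0,0.006,0,0.13,0],
    [-0.002,0,0.008,0,0.151,0],
    [-0.002,0,0.01,0,0.151,0],
  ],
)

```text
time_s: 40.22
ee_pos: [0.613, 0.0743, 0.1245]
eef_rot: [3.141, -0.207, -0.131]
force: [-0.2, -0.8, -1.9]
grip_width: 0.0158
```

Emit:
move_arm(
  targets=[
    [0,0,0,0,0,0],
    [0,0,0,0,0,0],
    [0,0,0,0,0,0],
    [0,0,0,0,0,0],
    [0,0,0,0,0,0],
  ],
)

```text
time_s: 40.63
ee_pos: [0.6135, 0.0742, 0.1249]
eef_rot: [3.142, -0.207, -0.131]
force: [0.2, -0.1, -2.2]
grip_width: 0.0155
```

Run:
```python
from plan import *
w=snap('wrist','w17.png');print([(v,[int(x) for x in w[v,275]]) for v in range(196,222,2)])
planT((.6112,.0743),.03,-.131,11.8,.0017)
planT((.6112,.0743),.0055,-.131,11.8,.0017)
s=ctrl.camera('scene')[:,:,::-1];cv2.imwrite('pics/m17.png',cv2.resize(s[165:255,265:355],(540,540),interpolation=cv2.INTER_CUBIC))
```

```text
[(196, [75, 108, 128]), (198, [47, 68, 80]), (200, [61, 87, 104]), (202, [78, 114, 137]), (204, [65, 73, 78]), (206, [67, 72, 76]), (208, [18, 27, 18]), (210, [29, 44, 26]), (212, [17, 24, 16]), (214, [58, 61, 64]), (216, [126, 137, 143]), (218, [141, 148, 144]), (220, [143, 148, 145])]
now [0.6135 0.0742 0.1248] t 40.68 F [ 0.5 -0.  -2.2] w 0.016
[-0.0042, 0.0002, 0.0199, 0.0, -0.001, -0.0]
now [0.6135 0.0742 0.1248] t 40.68 F [ 0.5 -0.  -2.2] w 0.016
[-0.0093, 0.0002, 0.0438, 0.0, -0.001, -0.0]
```

View pics/m17.png

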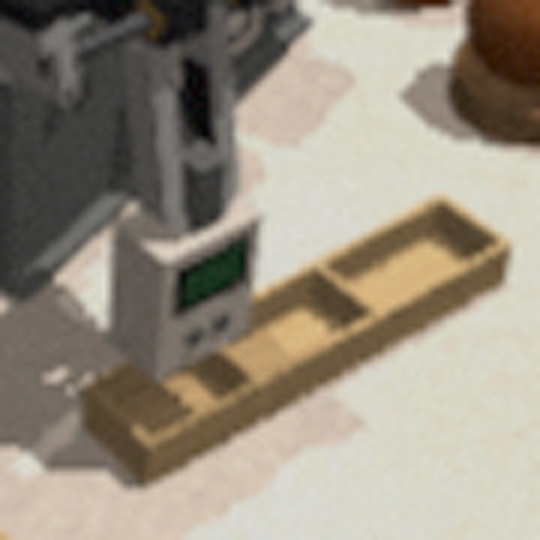

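Run:
```python
from plan import *
c=cam('scene');d=np.array([.1306,.9915]);n=np.array([.9915,-.1306]);B=np.array([.6112,.0743])
for e in(0,-.005):print(e,[proj(c,(*(B+n*(.0165+e)+d*s),z)).round(1) for s in(-.027,.027) for z in(.05,.12)])
for s in(-.034,.192):print('rack rim corners',[proj(c,(*(B+n*k+d*s),.026)).round(1) for k in(.0235,-.0235)])
print('seen: fbl (291.2,228) fbr (306.3,221.3), ftl(294,207?) rack: near-left-front (290.5,239) top rim, left-back (279,231)')
```

```text
0 [array([289.9, 229.9]), array([291.3, 209.6]), array([305.7, 221.3]), array([307.8, 201.1])]
-0.005 [array([288.7, 228.8]), array([290. , 208.6]), array([304.4, 220.2]), array([306.5, 200.1])]
rack rim corners [array([289.1, 239.1]), array([277.9, 228.7])]
rack rim corners [array([349.7, 205.1]), array([337.8, 196.7])]
seen: fbl (291.2,228) fbr (306.3,221.3), ftl(294,207?) rack: near-left-front (290.5,239) top rim, left-back (279,231)
```

Relative to the rack corners, the readout's front corners are within about 1 px of prediction. Lower in small steps and watch the force.

Emit:
move_arm(
  targets=[
    [-0.001,0,0.005,0,0,0],
    [-0.002,0,0.01,0,0,0],
    [-0.003,0,0.014,0,0,0],
    [-0.004,0,0.018,0,0,0],
    [-0.004,0,0.02,0,0,0],
  ],
)

```text
time_s: 41.15
ee_pos: [0.6132, 0.0742, 0.1033]
eef_rot: [3.141, -0.206, -0.131]
force: [-0.2, 0.2, -2.5]
grip_width: 0.0158
```

Emit:
move_arm(
  targets=[
    [0,0,0.002,0,0,0],
    [-0.001,0,0.004,0,0,0],
    [-0.001,0,0.006,0,0,0],
    [-0.002,0,0.008,0,0,0],
    [-0.002,0,0.009,0,0,0],
  ],
)

```text
time_s: 41.57
ee_pos: [0.6133, 0.0742, 0.0948]
eef_rot: [3.141, -0.206, -0.131]
force: [-0.5, -0.0, -2.1]
grip_width: 0.0155
```

It is below the rim with no contact force. Continue.

Emit:
move_arm(
  targets=[
    [0,0,0.002,0,0,0],
    [-0.001,0,0.005,0,0,0],
    [-0.002,0,0.008,0,0,0],
    [-0.002,0,0.01,0,0,0],
    [-0.002,0,0.011,0,0,0],
  ],
)

```text
time_s: 41.98
ee_pos: [0.6137, 0.0742, 0.0835]
eef_rot: [3.141, -0.206, -0.131]
force: [-0.7, 0.4, -2.4]
grip_width: 0.0156
```

Emit:
move_arm(
  targets=[
    [0,0,0.001,0,0,0],
    [0,0,0.002,0,0,0],
    [-0.001,0,0.003,0,0,0],
    [-0.001,0,0.003,0,0,0],
    [-0.001,0,0.003,0,0,0],
  ],
)

```text
time_s: 42.4
ee_pos: [0.6134, 0.0742, 0.0808]
eef_rot: [3.142, -0.207, -0.131]
force: [-0.4, -0.3, -2.1]
grip_width: 0.0159
```

Emit:
move_arm(
  targets=[
    [0,0,0.001,0,0,0],
    [0,0,0.001,0,0,0],
    [0,0,0.001,0,0,0],
    [0,0,0.001,0,0,0],
    [0,0,0.001,0,0,0],
  ],
)

```text
time_s: 42.82
ee_pos: [0.6136, 0.0742, 0.0799]
eef_rot: [3.142, -0.207, -0.131]
force: [0.8, -0.0, -1.0]
grip_width: 0.0161
```

Emit:
move_arm(
  targets=[
    [0,0,0,0,0,0],
    [0,0,0,0,0,0],
    [0,0,0,0,0,0],
    [0,0,0,0,0,0],
    [0,0,0,0,0,0],
  ],
  fingers=-0.2,
)

```text
time_s: 43.23
ee_pos: [0.6137, 0.0742, 0.08]
eef_rot: [-3.142, -0.207, -0.131]
force: [-0.2, 1.1, -0.0]
grip_width: 0.0378
```

Emit:
move_arm(
  targets=[
    [0,0,-0.01,0,0,0],
    [0,0,-0.03,0,0,0],
    [0,0,-0.06,0,0,0],
    [0,0,-0.09,0,0,0],
    [0,0,-0.12,0,0,0],
  ],
)

```text
time_s: 43.65
ee_pos: [0.5886, 0.0775, 0.1993]
eef_rot: [-3.142, -0.207, -0.131]
force: [1.0, 0.3, 0.7]
grip_width: 0.0378
```

Emit:
move_arm(
  targets=[
    [0,0,0,0,-0.08,0],
    [0,0,0,0,-0.16,0],
    [0,0,0,0,-0.24,0],
    [0,0,0,0,-0.32,0],
    [0,0,0,0,-0.395,0],
  ],
)

```text
time_s: 44.07
ee_pos: [0.5891, 0.0775, 0.1984]
eef_rot: [-3.141, 0.001, -0.131]
force: [-0.8, -0.5, 0.5]
grip_width: 0.0374
```

Emit:
move_arm(
  targets=[
    [0,0,0,0,0,0],
    [0,0,0,0,0,0],
    [0,0,0,0,0,0],
    [0,0,0,0,0,0],
    [0,0,0,0,0,0],
  ],
)

```text
time_s: 44.48
ee_pos: [0.589, 0.0775, 0.1976]
eef_rot: [3.142, -0.001, -0.131]
force: [1.1, 0.4, -0.0]
grip_width: 0.0376
```

Run:
```python
from plan import *
c=cam('wrist');w=snap('wrist','w18.png');s=snap('scene','s18.png')
print('case top corners expected',[proj(c,(*(np.array([.6112,.0743])+np.array([.9915,-.1306])*k+np.array([.1306,.9915])*q),.074)).round(1) for k in(.0165,-.0165) for q in(.027,-.027)],'tab top',proj(c,(.6112,.0743,.110)))
cv2.imwrite('pics/m18.png',np.hstack([cv2.resize(w[110:270,175:335],(400,400),interpolation=cv2.INTER_CUBIC),cv2.resize(s[165:255,265:355],(400,400),interpolation=cv2.INTER_CUBIC)]))
plan([(.4926,.2237,.225,.185)])
```

```text
case top corners expected [array([228.8, 152.3]), array([280.8, 152.4]), array([229.6, 183.2]), array([280.1, 183.2])] tab top [254.83755595 175.68517693]
now [0.5891 0.0775 0.1975] [ 3.142 -0.    -0.131] t 44.58 F [-0.3  0.6 -0.1] w 0.0373
[[-0.023, -0.026, -0.006, 0, 0, -0.121], [-0.046, -0.053, -0.011, 0, 0, -0.241], [-0.069, -0.079, -0.017, 0, 0, -0.362], [-0.092, -0.106, -0.022, 0, -0.001, -0.483], [-0.115, -0.132, -0.028, 0, -0.001, -0.604]]
```

View pics/m18.png

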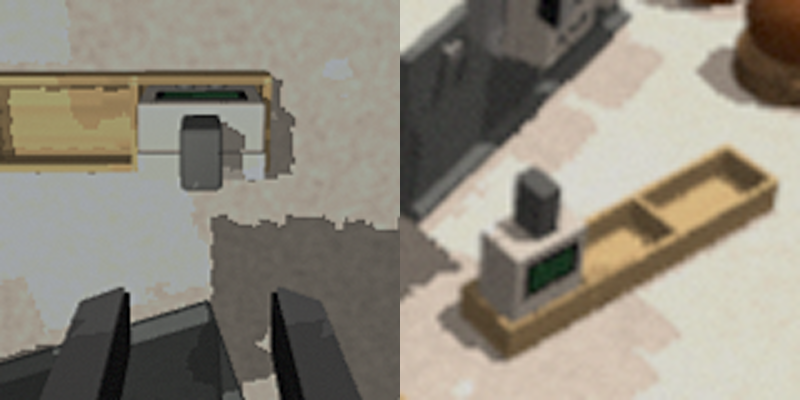

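Readout S stands fully down in its bay: case-top edge rows 151/182 against 152/183 expected. Now M, this time gripping at the case-derived centre (.4934,.2235).

Emit:
move_arm(
  targets=[
    [-0.023,-0.026,-0.015,0,0,-0.12],
    [-0.046,-0.053,-0.025,0,0,-0.24],
    [-0.069,-0.079,-0.028,0,0,-0.36],
    [-0.092,-0.106,-0.028,0,0,-0.48],
    [-0.114,-0.132,-0.028,0,0,-0.604],
  ],
)

```text
time_s: 45.0
ee_pos: [0.4923, 0.2245, 0.2258]
eef_rot: [-3.141, -0.001, 0.188]
force: [0.2, 0.2, 0.3]
grip_width: 0.0378
```

Emit:
move_arm(
  targets=[
    [0,0,0,0,0,0],
    [0,0,0,0,0,0],
    [0,0,0,0,0,0],
    [0,0,0,0,0,0],
    [0,0,0,0,0,0],
  ],
)

```text
time_s: 45.42
ee_pos: [0.494, 0.2223, 0.2252]
eef_rot: [3.141, 0.0, 0.183]
force: [0.3, -0.8, -0.4]
grip_width: 0.0378
```

Run:
```python
from plan import *
c=cam('wrist');im=snap('wrist','w19.png');p=proj(c,(.4934,.2235,.176));print(p);p=p.round().astype(int)
print('row',[(u-p[0],int(im[p[1],u].mean())) for u in range(p[0]-22,p[0]+24,2)])
print('col',[(v-p[1],int(im[v,p[0]].mean())) for v in range(p[1]-30,p[1]+26,2)])
plan([(.4934,.2235,.145,.185)])
```

```text
[252.98014801 212.70530438]
row [(np.int64(-22), 172), (np.int64(-20), 172), (np.int64(-18), 172), (np.int64(-16), 171), (np.int64(-14), 173), (np.int64(-12), 179), (np.int64(-10), 92), (np.int64(-8), 90), (np.int64(-6), 92), (np.int64(-4), 90), (np.int64(-2), 91), (np.int64(0), 91), (np.int64(2), 90), (np.int64(4), 90), (np.int64(6), 92), (np.int64(8), 56), (np.int64(10), 103), (np.int64(12), 101), (np.int64(14), 100), (np.int64(16), 160), (np.int64(18), 167), (np.int64(20), 167), (np.int64(22), 170)]
col [(np.int64(-30), 140), (np.int64(-28), 172), (np.int64(-26), 163), (np.int64(-24), 35), (np.int64(-22), 46), (np.int64(-20), 49), (np.int64(-18), 45), (np.int64(-16), 57), (np.int64(-14), 90), (np.int64(-12), 94), (np.int64(-10), 92), (np.int64(-8), 93), (np.int64(-6), 92), (np.int64(-4), 91), (np.int64(-2), 91), (np.int64(0), 91), (np.int64(2), 90), (np.int64(4), 89), (np.int64(6), 88), (np.int64(8), 89), (np.int64(10), 82), (np.int64(12), 70), (np.int64(14), 72), (np.int64(16), 85), (np.int64(18), 124), (np.int64(20), 116), (np.int64(22), 117), (np.int64(24), 118)]
now [0.494  0.2224 0.2251] [3.142 0.    0.183] t 45.47 F [ 0.4 -0.7 -0.3] w 0.0374
[[0, 0, 0.016, 0, 0, -0.001], [0, 0, 0.032, 0, 0, -0.001], [0, -0.001, 0.048, 0, 0, -0.002], [0, -0.001, 0.064, 0, 0, -0.003], [0, -0.001, 0.08, 0, 0.001, -0.003]]
```

Emit:
move_arm(
  targets=[
    [0,0,0.02,0,0,0],
    [0,0,0.04,0,0,0],
    [0,-0.001,0.06,0,0,0],
    [0,-0.001,0.073,0,0,0],
    [0,-0.001,0.08,0,0,-0.003],
  ],
)

```text
time_s: 45.88
ee_pos: [0.493, 0.2234, 0.1434]
eef_rot: [3.141, 0.003, 0.186]
force: [-0.5, 0.4, -0.7]
grip_width: 0.0375
```

Emit:
move_arm(
  targets=[
    [0,0,0,0,0,0],
    [0,0,0,0,0,0],
    [0,0,0,0,0,0],
    [0,0,0,0,0,0],
    [0,0,0,0,0,0],
  ],
)

```text
time_s: 46.3
ee_pos: [0.4936, 0.2243, 0.1461]
eef_rot: [-3.141, -0.001, 0.187]
force: [1.0, 0.7, 0.1]
grip_width: 0.0374
```

Emit:
move_arm(
  targets=[
    [0,0,0,0,0,0],
    [0,0,0,0,0,0],
    [0,0,0,0,0,0],
    [0,0,0,0,0,0],
    [0,0,0,0,0,0],
  ],
  fingers=-1,
  grip_force=50,
)

```text
time_s: 46.72
ee_pos: [0.4933, 0.2242, 0.1454]
eef_rot: [3.142, 0.0, 0.187]
force: [0.8, 0.1, 1.0]
grip_width: 0.0158
```

Emit:
move_arm(
  targets=[
    [0,0,-0.004,0,0,0],
    [0,0,-0.008,0,0,0],
    [0,0,-0.012,0,0,0],
    [0,0,-0.015,0,0,0],
    [0,0,-0.016,0,0,0],
  ],
)

```text
time_s: 47.13
ee_pos: [0.4934, 0.2243, 0.162]
eef_rot: [-3.141, -0.0, 0.187]
force: [-0.4, -0.5, -2.7]
grip_width: 0.0157
```

Emit:
move_arm(
  targets=[
    [0.005,0,0,0,0,0],
    [0.01,0,0,0,0,0],
    [0.015,0,0,0,0,0],
    [0.02,0,0,0,0,0],
    [0.025,0,0,0,0,0],
  ],
)

```text
time_s: 47.55
ee_pos: [0.5184, 0.2289, 0.161]
eef_rot: [3.142, 0.001, 0.187]
force: [0.9, -0.4, -2.4]
grip_width: 0.0158
```

Emit:
move_arm(
  targets=[
    [0.005,0,-0.01,0,0,0],
    [0.01,0,-0.025,0,0,0],
    [0.01,0,-0.04,0,0,0],
    [0.01,0,-0.05,0,0,0],
    [0.01,0,-0.05,0,0,0],
  ],
)

```text
time_s: 47.97
ee_pos: [0.5285, 0.231, 0.2132]
eef_rot: [-3.141, -0.003, 0.187]
force: [-0.1, 0.5, -2.0]
grip_width: 0.0159
```

Emit:
move_arm(
  targets=[
    [0,0,0,0,0,0],
    [0,0,0,0,0,0],
    [0,0,0,0,0,0],
    [0,0,0,0,0,0],
    [0,0,0,0,0,0],
  ],
)

```text
time_s: 48.38
ee_pos: [0.5275, 0.2306, 0.2108]
eef_rot: [3.141, 0.001, 0.187]
force: [-0.1, -1.4, -1.9]
grip_width: 0.0162
```

```bash
python3 -c "
from plan import *
plan([(.6202,.1427,.135,-.131)])"
```

```text
now [0.5275 0.2306 0.2108] [3.141e+00 1.000e-03 1.870e-01] t 48.38 F [-0.1 -1.4 -1.9] w 0.0162
[[0.015, 0.021, 0.015, 0, 0, 0.121], [0.03, 0.041, 0.03, 0, 0.001, 0.243], [0.045, 0.062, 0.045, 0, 0.001, 0.364], [0.06, 0.083, 0.061, 0, 0.001, 0.485], [0.075, 0.104, 0.076, 0.001, 0.002, 0.607]]
```

Emit:
move_arm(
  targets=[
    [0.015,0.021,0.01,0,0,0.12],
    [0.03,0.041,0.02,0,0,0.24],
    [0.045,0.062,0.035,0,0,0.36],
    [0.06,0.083,0.055,0,0,0.48],
    [0.075,0.104,0.076,0,0.002,0.607],
  ],
)

```text
time_s: 48.8
ee_pos: [0.6216, 0.1416, 0.1347]
eef_rot: [-3.141, -0.002, -0.134]
force: [-0.2, 0.3, -1.9]
grip_width: 0.0158
```

Emit:
move_arm(
  targets=[
    [0,0,0,0,0,0],
    [0,0,0,0,0,0],
    [0,0,0,0,0,0],
    [0,0,0,0,0,0],
    [0,0,0,0,0,0],
  ],
)

```text
time_s: 49.22
ee_pos: [0.6206, 0.1433, 0.1364]
eef_rot: [-3.141, -0.002, -0.13]
force: [-0.4, 0.4, -1.7]
grip_width: 0.0158
```

```bash
cat > meas.py <<'E'
from plan import *
from scipy.optimize import fsolve
import sys
def meas(f,W,B,hz):
    w=snap('wrist',f);g=cv2.cvtColor(w,cv2.COLOR_BGR2HSV);c=cam('wrist');e=expect(0,0,hz);print('expected rows (under,top) upright',e)
    for u in(228,235,275,282):print(u,[(v,int(w[v,u].mean()),int(g[v,u,1])) for v in range(176,224,2)])
    v=221;r=w[v].mean(1);print('case sides on row 221:',[(u,int(r[u])) for u in range(205,306) if abs(r[u+1]-r[u-1])>30])
    o=ctrl.get_obs();p=np.array(o['ee_pos']);R=Ro.from_euler('xyz',o['eef_rot'])
    print('expected sides',[proj(c,p+R.apply([.008,s*W/2,hz-.07])).round(1) for s in(1,-1)])
    d=np.array([.1306,.9915]);n=np.array([.9915,-.1306])
    print('pose',p.round(4),o['eef_rot'].round(3),'TCP minus bay along n,d (mm)',((p[:2]-B)@n*1000).round(1),((p[:2]-B)@d*1000).round(1))
E
python3 -c "
from meas import *
meas('w20.png',.064,np.array([.6202,.1427]),.0754)
planT((.6202,.1427),.03,-.131,0,0,.0944)"
```

```text
expected rows (under,top) upright [np.float64(185.1), np.float64(211.9)]
228 [(176, 88, 105), (178, 88, 105), (180, 86, 103), (182, 81, 106), (184, 84, 107), (186, 87, 102), (188, 85, 90), (190, 75, 23), (192, 75, 29), (194, 76, 26), (196, 76, 26), (198, 21, 61), (200, 28, 115), (202, 27, 127), (204, 31, 122), (206, 22, 76), (208, 54, 27), (210, 71, 27), (212, 136, 28), (214, 151, 16), (216, 154, 15), (218, 153, 16), (220, 152, 18), (222, 152, 16)]
235 [(176, 122, 105), (178, 122, 107), (180, 121, 105), (182, 112, 105), (184, 115, 106), (186, 118, 105), (188, 114, 100), (190, 42, 6), (192, 63, 8), (194, 78, 19), (196, 68, 28), (198, 24, 39), (200, 28, 101), (202, 27, 117), (204, 32, 113), (206, 22, 91), (208, 50, 20), (210, 73, 26), (212, 137, 30), (214, 152, 16), (216, 153, 15), (218, 151, 16), (220, 153, 16), (222, 153, 16)]
275 [(176, 122, 103), (178, 114, 108), (180, 111, 107), (182, 111, 109), (184, 118, 105), (186, 63, 103), (188, 75, 81), (190, 44, 11), (192, 59, 4), (194, 75, 20), (196, 79, 25), (198, 21, 43), (200, 30, 111), (202, 25, 135), (204, 32, 109), (206, 21, 88), (20
[... 216 characters left out ...]
 101, 104), (188, 72, 84), (190, 75, 29), (192, 73, 26), (194, 74, 26), (196, 77, 25), (198, 21, 22), (200, 26, 93), (202, 29, 121), (204, 31, 116), (206, 25, 77), (208, 49, 25), (210, 74, 26), (212, 136, 28), (214, 151, 18), (216, 152, 16), (218, 152, 16), (220, 157, 17), (222, 85, 31)]
case sides on row 221: [(242, 160), (243, 113), (244, 52), (266, 40), (267, 80), (276, 83), (277, 148), (300, 129), (301, 80), (303, 87)]
expected sides [array([301.5, 223.6]), array([207.3, 223.6])]
pose [0.6206 0.1432 0.1363] [-3.141e+00 -2.000e-03 -1.300e-01] TCP minus bay along n,d (mm) 0.3 0.5
now [0.6206 0.1432 0.1363] t 49.27 F [ 0.1 -0.4 -2.1] w 0.0157
[-0.0004, 0.0005, 0.0309, -0.001, -0.004, 0.002]
```

```bash
python3 -c "
from meas import *
s=fsolve(lambda x:np.array(expect(x[0],x[1]/1000,.0754))-[189,211.3],[-2,0],epsfcn=.1);print(s)
planT((.6202,.1427),.05,-.131,-s[0],s[1]/1000,.0944)"
```

```text
[-3.21948615  1.4466107 ]
now [0.6206 0.1432 0.1363] t 49.27 F [ 0.1 -0.4 -2.1] w 0.0157
[-0.0007, 0.0005, 0.0109, -0.001, 0.103, 0.002]
```

Emit:
move_arm(
  targets=[
    [0,0,0.003,0,0.03,0],
    [0,0,0.006,0,0.06,0],
    [-0.001,0,0.009,0,0.09,0],
    [-0.001,0,0.011,0,0.095,0],
    [-0.001,0,0.011,0,0.095,0],
  ],
)

```text
time_s: 49.68
ee_pos: [0.6193, 0.1429, 0.1244]
eef_rot: [-3.141, -0.05, -0.13]
force: [-0.1, -0.3, -1.3]
grip_width: 0.0161
```

Emit:
move_arm(
  targets=[
    [-0.001,0,0.005,0,0,0],
    [-0.001,0,0.01,0,0,0],
    [-0.001,0,0.014,0,0,0],
    [-0.001,0,0.017,0,0,0],
    [-0.001,0,0.018,0,0,0],
  ],
)

```text
time_s: 50.1
ee_pos: [0.6194, 0.1425, 0.1054]
eef_rot: [3.141, -0.05, -0.131]
force: [0.3, -0.1, -2.0]
grip_width: 0.0154
```

Emit:
move_arm(
  targets=[
    [0,0,0.002,0,0,0],
    [0,0,0.004,0,0,0],
    [0,0,0.006,0,0,0],
    [0,0,0.008,0,0,0],
    [0,0,0.009,0,0,0],
  ],
)

```text
time_s: 50.52
ee_pos: [0.62, 0.1425, 0.0969]
eef_rot: [-3.142, -0.05, -0.131]
force: [0.4, -0.5, -1.8]
grip_width: 0.0154
```

It is inside the rim without contact. Lower to the floor, release, withdraw.

Emit:
move_arm(
  targets=[
    [0,0,0.003,0,0,0],
    [0,0,0.006,0,0,0],
    [0,0,0.009,0,0,0],
    [-0.001,0,0.012,0,0,0],
    [-0.001,0,0.013,0,0,0],
  ],
)

```text
time_s: 50.93
ee_pos: [0.6194, 0.1425, 0.0835]
eef_rot: [3.141, -0.05, -0.131]
force: [-0.2, -0.2, -2.1]
grip_width: 0.0156
```

Emit:
move_arm(
  targets=[
    [0,0,0.001,0,0,0],
    [0,0,0.002,0,0,0],
    [0,0,0.003,0,0,0],
    [0,0,0.003,0,0,0],
    [0,0,0.003,0,0,0],
  ],
)

```text
time_s: 51.35
ee_pos: [0.6199, 0.1425, 0.0813]
eef_rot: [-3.141, -0.051, -0.131]
force: [0.3, -0.0, -2.0]
grip_width: 0.0158
```

Emit:
move_arm(
  targets=[
    [0,0,0,0,0,0],
    [0,0,0,0,0,0],
    [0,0,0,0,0,0],
    [0,0,0,0,0,0],
    [0,0,0,0,0,0],
  ],
  fingers=-0.2,
)

```text
time_s: 51.77
ee_pos: [0.6199, 0.1425, 0.0814]
eef_rot: [-3.141, -0.051, -0.131]
force: [0.2, -0.3, 0.7]
grip_width: 0.0375
```

Emit:
move_arm(
  targets=[
    [0,0,-0.01,0,0,0],
    [0,0,-0.03,0,0,0],
    [0,0,-0.06,0,0,0],
    [0,0,-0.09,0,0,0],
    [0,0,-0.12,0,0,0],
  ],
)

```text
time_s: 52.18
ee_pos: [0.6135, 0.1433, 0.2033]
eef_rot: [-3.141, -0.051, -0.131]
force: [0.4, 0.5, -0.4]
grip_width: 0.0377
```

Emit:
move_arm(
  targets=[
    [0,0,0,0,-0.05,0],
    [0,0,0,0,-0.095,0],
    [0,0,0,0,-0.095,0],
    [0,0,0,0,-0.095,0],
    [0,0,0,0,-0.095,0],
  ],
)

```text
time_s: 52.6
ee_pos: [0.6137, 0.1433, 0.2011]
eef_rot: [-3.142, -0.001, -0.131]
force: [0.2, 0.3, 0.6]
grip_width: 0.0374
```

Run:
```python
from plan import *
c=cam('wrist');w=snap('wrist','w21.png')
B=np.array([.6202,.1427]);n=np.array([.9915,-.1306]);d=np.array([.1306,.9915])
P=[proj(c,(*(B+n*k+d*q),.074)).round(1) for k in(.0165,-.0165) for q in(.032,-.032)];print(P)
u=int(P[0][0])+12;print('col',u,[(v,int(w[v,u].mean())) for v in range(int(P[0][1])-12,int(P[2][1])+12) if abs(int(w[v+1,u].sum())-int(w[v-1,u].sum()))>90])
v=int(P[0][1])+8;print('row',v,[(x,int(w[v,x].mean())) for x in range(int(P[0][0])-12,int(P[1][0])+12) if abs(int(w[v,x+1].sum())-int(w[v,x-1].sum()))>90])
plan([(.4769,.3115,.235,.185)])
```

```text
[array([224.2, 166.8]), array([284.3, 166.8]), array([225.1, 196.5]), array([283.5, 196.5])]
col 236 [(154, 128), (156, 113), (160, 57), (161, 12), (164, 35), (165, 59), (166, 109), (167, 161), (185, 141), (187, 167)]
row 174 [(226, 146), (246, 169), (247, 105), (248, 45), (262, 48), (263, 86), (264, 83), (265, 151), (283, 152), (284, 96), (293, 66), (294, 140)]
now [0.6137 0.1433 0.201 ] [-3.142e+00 -1.000e-03 -1.310e-01] t 52.65 F [ 0.3  0.2 -0.4] w 0.0375
[[-0.016, -0.015, -0.003, 0, 0, -0.06], [-0.032, -0.03, -0.007, 0, 0, -0.121], [-0.047, -0.045, -0.01, 0, -0.001, -0.181], [-0.063, -0.06, -0.014, 0, -0.001, -0.241], [-0.079, -0.074, -0.017, 0, -0.001, -0.302]]
[[-0.013, -0.017, -0.003, 0, 0, -0.06], [-0.026, -0.035, -0.007, 0, 0, -0.121], [-0.039, -0.052, -0.01, 0, -0.001, -0.181], [-0.053, -0.069, -0.014, 0, -0.001, -0.241], [-0.066, -0.086, -0.017, 0, -0.001, -0.302]]
```

M's case-top edges are at row 166.3 against 166.8 expected and col 284 against 284.3, so it is seated. Now L.

Emit:
move_arm(
  targets=[
    [-0.016,-0.015,-0.01,0,0,-0.06],
    [-0.032,-0.03,-0.015,0,0,-0.12],
    [-0.047,-0.045,-0.017,0,0,-0.18],
    [-0.063,-0.06,-0.017,0,0,-0.24],
    [-0.079,-0.074,-0.017,0,0,-0.302],
  ],
)

```text
time_s: 53.07
ee_pos: [0.5444, 0.2278, 0.2181]
eef_rot: [-3.142, -0.001, 0.029]
force: [0.2, 0.1, -0.1]
grip_width: 0.0375
```

Emit:
move_arm(
  targets=[
    [-0.013,-0.017,-0.003,0,0,-0.06],
    [-0.026,-0.035,-0.007,0,0,-0.12],
    [-0.039,-0.052,-0.01,0,0,-0.18],
    [-0.053,-0.069,-0.014,0,0,-0.24],
    [-0.066,-0.086,-0.017,0,0,-0.302],
  ],
)

```text
time_s: 53.48
ee_pos: [0.4759, 0.3119, 0.2352]
eef_rot: [3.141, -0.001, 0.187]
force: [0.0, -0.4, -0.0]
grip_width: 0.0373
```

Emit:
move_arm(
  targets=[
    [0,0,0,0,0,0],
    [0,0,0,0,0,0],
    [0,0,0,0,0,0],
    [0,0,0,0,0,0],
    [0,0,0,0,0,0],
  ],
)

```text
time_s: 53.9
ee_pos: [0.4773, 0.3105, 0.2347]
eef_rot: [3.141, -0.001, 0.184]
force: [-0.2, -0.3, 0.3]
grip_width: 0.0374
```

Run:
```python
from plan import *
c=cam('wrist');im=snap('wrist','w22.png');p=proj(c,(.477,.3117,.176));print(p);p=p.round().astype(int)
print('row',[(int(u-p[0]),int(im[p[1],u].mean())) for u in range(p[0]-22,p[0]+24,2)])
print('col',[(int(v-p[1]),int(im[v,p[0]].mean())) for v in range(p[1]-30,p[1]+26,2)])
plan([(.477,.3117,.145,.185)])
```

```text
[253.06144166 208.61390354]
row [(-22, 168), (-20, 169), (-18, 169), (-16, 169), (-14, 168), (-12, 170), (-10, 106), (-8, 90), (-6, 90), (-4, 90), (-2, 90), (0, 90), (2, 89), (4, 89), (6, 84), (8, 76), (10, 100), (12, 99), (14, 91), (16, 170), (18, 165), (20, 163), (22, 162)]
col [(-30, 73), (-28, 167), (-26, 169), (-24, 124), (-22, 44), (-20, 48), (-18, 44), (-16, 48), (-14, 88), (-12, 93), (-10, 92), (-8, 91), (-6, 92), (-4, 92), (-2, 90), (0, 90), (2, 88), (4, 87), (6, 88), (8, 88), (10, 71), (12, 72), (14, 72), (16, 70), (18, 96), (20, 119), (22, 114), (24, 117)]
now [0.4773 0.3105 0.2347] [ 3.141e+00 -1.000e-03  1.840e-01] t 53.95 F [-0.2 -0.   0.3] w 0.0376
[[0, 0, 0.018, 0, 0, 0], [0, 0, 0.036, 0, 0, -0.001], [0, -0.001, 0.054, 0, -0.001, -0.001], [0, -0.001, 0.072, 0.001, -0.001, -0.002], [0, -0.001, 0.09, 0.001, -0.001, -0.002]]
```

Emit:
move_arm(
  targets=[
    [0,0,0.02,0,0,0],
    [0,0,0.045,0,0,0],
    [0,-0.001,0.068,0,0,0],
    [0,-0.001,0.083,0,0,0],
    [0,-0.001,0.09,0,0,-0.002],
  ],
)

```text
time_s: 54.37
ee_pos: [0.4762, 0.3114, 0.1426]
eef_rot: [3.14, 0.002, 0.185]
force: [-0.2, -0.0, -0.3]
grip_width: 0.0376
```

Emit:
move_arm(
  targets=[
    [0,0,0,0,0,0],
    [0,0,0,0,0,0],
    [0,0,0,0,0,0],
    [0,0,0,0,0,0],
    [0,0,0,0,0,0],
  ],
)

```text
time_s: 54.78
ee_pos: [0.4771, 0.3123, 0.1458]
eef_rot: [-3.141, -0.002, 0.186]
force: [-0.6, -0.2, 0.0]
grip_width: 0.0376
```

Emit:
move_arm(
  targets=[
    [0,0,0,0,0,0],
    [0,0,0,0,0,0],
    [0,0,0,0,0,0],
    [0,0,0,0,0,0],
    [0,0,0,0,0,0],
  ],
  fingers=-1,
  grip_force=50,
)

```text
time_s: 55.2
ee_pos: [0.4768, 0.3123, 0.145]
eef_rot: [3.142, -0.001, 0.186]
force: [0.5, -0.6, 0.3]
grip_width: 0.0154
```

Emit:
move_arm(
  targets=[
    [0,0,-0.004,0,0,0],
    [0,0,-0.008,0,0,0],
    [0,0,-0.012,0,0,0],
    [0,0,-0.015,0,0,0],
    [0,0,-0.016,0,0,0],
  ],
)

```text
time_s: 55.62
ee_pos: [0.4768, 0.3123, 0.1616]
eef_rot: [-3.142, -0.001, 0.186]
force: [-0.6, -0.4, -2.3]
grip_width: 0.0155
```

Emit:
move_arm(
  targets=[
    [0.005,0,0,0,0,0],
    [0.01,0,0,0,0,0],
    [0.015,0,0,0,0,0],
    [0.02,0,0,0,0,0],
    [0.025,0,0,0,0,0],
  ],
)

```text
time_s: 56.03
ee_pos: [0.5019, 0.3168, 0.1607]
eef_rot: [3.141, -0.0, 0.186]
force: [0.0, -0.3, -2.1]
grip_width: 0.0158
```

Emit:
move_arm(
  targets=[
    [0,0,-0.01,0,0,0],
    [0,0,-0.025,0,0,0],
    [0,0,-0.045,0,0,0],
    [0,0,-0.065,0,0,0],
    [0,0,-0.07,0,0,0],
  ],
)

```text
time_s: 56.45
ee_pos: [0.502, 0.3173, 0.2349]
eef_rot: [-3.14, -0.005, 0.186]
force: [0.4, 0.3, -1.5]
grip_width: 0.0159
```

Emit:
move_arm(
  targets=[
    [0,0,0,0,0,0],
    [0,0,0,0,0,0],
    [0,0,0,0,0,0],
    [0,0,0,0,0,0],
    [0,0,0,0,0,0],
  ],
)

```text
time_s: 56.87
ee_pos: [0.501, 0.3167, 0.2301]
eef_rot: [3.141, 0.0, 0.186]
force: [0.3, -0.0, -2.2]
grip_width: 0.0158
```

```bash
python3 -c "
from plan import *
plan([(.57,.24,.225,.03),(.6305,.221,.136,-.131)])"
```

```text
now [0.501  0.3167 0.2301] [3.141 0.    0.186] t 56.87 F [ 0.3 -0.  -2.2] w 0.0158
[[0.011, 0.018, 0.001, 0, 0, 0.06], [0.021, 0.035, 0.002, 0, 0, 0.119], [0.032, 0.053, 0.003, 0.001, 0, 0.179], [0.043, 0.071, 0.004, 0.001, 0.001, 0.238], [0.054, 0.088, 0.005, 0.001, 0.001, 0.298]]
[[0.012, 0.004, 0.018, 0, 0, 0.062], [0.024, 0.008, 0.036, 0, 0, 0.123], [0.036, 0.013, 0.053, 0, 0, 0.185], [0.048, 0.017, 0.071, 0, 0, 0.246], [0.06, 0.021, 0.089, 0, 0, 0.308]]
```

Emit:
move_arm(
  targets=[
    [0.011,0.018,0,0,0,0.06],
    [0.021,0.035,0,0,0,0.12],
    [0.032,0.053,0,0,0,0.18],
    [0.043,0.071,0.002,0,0,0.24],
    [0.054,0.088,0.005,0,0,0.298],
  ],
)

```text
time_s: 57.28
ee_pos: [0.5712, 0.2395, 0.2258]
eef_rot: [3.141, -0.001, 0.029]
force: [-0.2, -0.8, -3.2]
grip_width: 0.0156
```

Emit:
move_arm(
  targets=[
    [0.012,0.004,0.018,0,0,0.06],
    [0.024,0.008,0.036,0,0,0.12],
    [0.036,0.013,0.053,0,0,0.18],
    [0.048,0.017,0.071,0,0,0.25],
    [0.06,0.021,0.089,0,0,0.308],
  ],
)

```text
time_s: 57.7
ee_pos: [0.6317, 0.2208, 0.1356]
eef_rot: [3.141, -0.0, -0.133]
force: [0.0, 0.4, -2.5]
grip_width: 0.0156
```

Emit:
move_arm(
  targets=[
    [0,0,0,0,0,0],
    [0,0,0,0,0,0],
    [0,0,0,0,0,0],
    [0,0,0,0,0,0],
    [0,0,0,0,0,0],
  ],
)

```text
time_s: 58.12
ee_pos: [0.6312, 0.2216, 0.1385]
eef_rot: [-3.141, -0.003, -0.13]
force: [-0.5, 0.3, -3.1]
grip_width: 0.0156
```

```bash
python3 -c "
from meas import *
meas('w23.png',.074,np.array([.6305,.221]),.075)
planT((.6305,.221),.05,-.131,2.8,.001,.094)"
```

```text
expected rows (under,top) upright [np.float64(185.2), np.float64(212.0)]
228 [(176, 134, 104), (178, 134, 104), (180, 138, 103), (182, 137, 105), (184, 129, 105), (186, 127, 106), (188, 122, 100), (190, 41, 12), (192, 70, 7), (194, 88, 17), (196, 87, 28), (198, 24, 38), (200, 30, 112), (202, 31, 125), (204, 34, 122), (206, 26, 66), (208, 54, 27), (210, 79, 30), (212, 148, 29), (214, 166, 18), (216, 168, 15), (218, 167, 16), (220, 167, 16), (222, 168, 16)]
235 [(176, 134, 104), (178, 136, 105), (180, 135, 104), (182, 136, 105), (184, 130, 104), (186, 126, 106), (188, 121, 101), (190, 67, 15), (192, 77, 25), (194, 84, 29), (196, 85, 28), (198, 23, 57), (200, 30, 134), (202, 28, 128), (204, 35, 112), (206, 26, 80), (208, 54, 22), (210, 80, 22), (212, 148, 29), (214, 167, 16), (216, 167, 15), (218, 167, 16), (220, 166, 16), (222, 168, 16)]
275 [(176, 133, 105), (178, 136, 105), (180, 136, 105), (182, 135, 105), (184, 130, 104), (186, 118, 106), (188, 77, 84), (190, 85, 26), (192, 85, 26), (194, 82, 24), (196, 85, 25), (198, 21, 43), (200, 30, 118), (202, 32, 97), (204, 33, 125), (206, 23
[... 228 characters left out ...]
68, 103), (188, 78, 90), (190, 46, 11), (192, 68, 11), (194, 87, 14), (196, 87, 28), (198, 18, 89), (200, 28, 118), (202, 29, 124), (204, 35, 112), (206, 28, 48), (208, 54, 27), (210, 80, 27), (212, 150, 27), (214, 166, 18), (216, 167, 16), (218, 168, 18), (220, 173, 16), (222, 93, 28)]
case sides on row 221: [(242, 178), (243, 122), (244, 53), (265, 21), (266, 86), (267, 149), (282, 161), (283, 112), (290, 86), (291, 156)]
expected sides [array([309. , 223.8]), array([199.9, 223.8])]
pose [0.6313 0.2215 0.1383] [-3.141e+00 -2.000e-03 -1.300e-01] TCP minus bay along n,d (mm) 0.7 0.6
now [0.6313 0.2215 0.1383] t 58.17 F [ 0.8 -0.2 -1.7] w 0.0156
[-0.0008, 0.0006, 0.0133, -0.002, 0.089, 0.001]
```

Same picture as M (rows 189/211.3), so I'll use the same tilt of +2.8°.

Emit:
move_arm(
  targets=[
    [0,0,0.003,0,0.03,0],
    [0,0,0.006,0,0.06,0],
    [-0.001,0.001,0.01,0,0.085,0],
    [-0.001,0.001,0.013,0,0.09,0],
    [-0.001,0.001,0.013,0,0.09,0],
  ],
)

```text
time_s: 58.58
ee_pos: [0.6298, 0.2204, 0.124]
eef_rot: [3.142, -0.048, -0.131]
force: [-0.2, -1.3, -1.9]
grip_width: 0.0158
```

Emit:
move_arm(
  targets=[
    [-0.001,0,0.005,0,0,0],
    [-0.001,0,0.01,0,0,0],
    [-0.001,0,0.014,0,0,0],
    [-0.001,0,0.017,0,0,0],
    [-0.001,0,0.018,0,0,0],
  ],
)

```text
time_s: 59.0
ee_pos: [0.6299, 0.2202, 0.1052]
eef_rot: [3.141, -0.047, -0.131]
force: [-0.7, -1.0, -1.9]
grip_width: 0.0161
```

Emit:
move_arm(
  targets=[
    [0,0,0.002,0,0,0],
    [0,0,0.004,0,0,0],
    [0,0,0.006,0,0,0],
    [0,0,0.008,0,0,0],
    [0,0,0.009,0,0,0],
  ],
)

```text
time_s: 59.42
ee_pos: [0.6304, 0.2202, 0.0967]
eef_rot: [-3.142, -0.048, -0.131]
force: [0.5, -0.2, -1.6]
grip_width: 0.0152
```

Emit:
move_arm(
  targets=[
    [0,0,0.003,0,0,0],
    [0,0,0.006,0,0,0],
    [0,0,0.009,0,0,0],
    [-0.001,0,0.012,0,0,0],
    [-0.001,0,0.013,0,0,0],
  ],
)

```text
time_s: 59.83
ee_pos: [0.6297, 0.2202, 0.0833]
eef_rot: [3.141, -0.047, -0.131]
force: [-0.3, -0.8, -3.0]
grip_width: 0.0155
```

Emit:
move_arm(
  targets=[
    [0,0,0.001,0,0,0],
    [0,0,0.002,0,0,0],
    [0,0,0.003,0,0,0],
    [0,0,0.003,0,0,0],
    [0,0,0.003,0,0,0],
  ],
)

```text
time_s: 60.25
ee_pos: [0.6302, 0.2203, 0.0811]
eef_rot: [-3.141, -0.048, -0.131]
force: [-0.1, -0.6, -1.4]
grip_width: 0.0152
```

Emit:
move_arm(
  targets=[
    [0,0,0,0,0,0],
    [0,0,0,0,0,0],
    [0,0,0,0,0,0],
    [0,0,0,0,0,0],
    [0,0,0,0,0,0],
  ],
  fingers=-0.2,
)

```text
time_s: 60.67
ee_pos: [0.6303, 0.2203, 0.0812]
eef_rot: [-3.141, -0.048, -0.131]
force: [0.6, 0.4, -0.8]
grip_width: 0.0368
```

Emit:
move_arm(
  targets=[
    [0,0,-0.01,0,0,0],
    [0,0,-0.03,0,0,0],
    [0,0,-0.06,0,0,0],
    [0,0,-0.09,0,0,0],
    [0,0,-0.12,0,0,0],
  ],
)

```text
time_s: 61.08
ee_pos: [0.6243, 0.221, 0.2032]
eef_rot: [-3.141, -0.048, -0.131]
force: [0.2, 1.1, 0.6]
grip_width: 0.0373
```

Emit:
move_arm(
  targets=[
    [0,0,-0.02,0,-0.05,0],
    [0,0,-0.05,0,-0.09,0],
    [0,0,-0.08,0,-0.09,0],
    [0,0,-0.1,0,-0.09,0],
    [0,0,-0.12,0,-0.09,0],
  ],
)

```text
time_s: 61.5
ee_pos: [0.6186, 0.2217, 0.3235]
eef_rot: [-3.141, -0.003, -0.131]
force: [0.2, 0.6, -1.0]
grip_width: 0.0379
```

```bash
python3 -c "
from plan import *
plan([(.47,0,.36,0.1)],ang=28)"
```

```text
now [0.6186 0.2217 0.3235] [-3.141e+00 -3.000e-03 -1.310e-01] t 61.5 F [ 0.2  0.6 -1. ] w 0.0379
[[-0.012, 0.024, -0.004, 0, -0.001, -0.044], [-0.024, 0.048, -0.007, 0, -0.001, -0.088], [-0.035, 0.072, -0.011, 0, -0.002, -0.132], [-0.047, 0.096, -0.015, 0, -0.002, -0.177], [-0.059, 0.12, -0.019, -0.001, -0.003, -0.221]]
[[-0.015, 0.022, -0.004, 0, 0, -0.044], [-0.029, 0.045, -0.007, 0, -0.001, -0.088], [-0.044, 0.067, -0.011, 0, -0.001, -0.132], [-0.058, 0.089, -0.014, 0, -0.002, -0.176], [-0.073, 0.112, -0.018, 0, -0.002, -0.221]]
```

Released. Move back to a pose where the wrist camera sees both racks for the final check.

Emit:
move_arm(
  targets=[
    [-0.012,0.024,-0.004,0,0,-0.04],
    [-0.024,0.048,-0.007,0,0,-0.09],
    [-0.035,0.072,-0.011,0,0,-0.13],
    [-0.047,0.096,-0.015,0,0,-0.18],
    [-0.059,0.12,-0.019,0,0,-0.221],
  ],
)

```text
time_s: 61.92
ee_pos: [0.5435, 0.1095, 0.3407]
eef_rot: [-3.141, -0.002, -0.014]
force: [1.1, 0.0, 1.2]
grip_width: 0.0376
```

Emit:
move_arm(
  targets=[
    [-0.015,0.022,-0.004,0,0,-0.04],
    [-0.029,0.045,-0.007,0,0,-0.09],
    [-0.044,0.067,-0.011,0,0,-0.13],
    [-0.058,0.089,-0.014,0,0,-0.18],
    [-0.073,0.112,-0.018,0,0,-0.221],
  ],
)

```text
time_s: 62.33
ee_pos: [0.4687, -0.0012, 0.3585]
eef_rot: [3.141, -0.002, 0.102]
force: [-0.4, 0.5, -0.5]
grip_width: 0.0379
```

Emit:
move_arm(
  targets=[
    [0,0,0,0,0,0],
    [0,0,0,0,0,0],
    [0,0,0,0,0,0],
    [0,0,0,0,0,0],
    [0,0,0,0,0,0],
  ],
)

```text
time_s: 62.75
ee_pos: [0.4701, 0.0003, 0.3574]
eef_rot: [-3.142, -0.0, 0.101]
force: [0.3, -0.2, -1.0]
grip_width: 0.0376
```

Run:
```python
from plan import *
c=cam('wrist');w=snap('wrist','wf.png');s=snap('scene','sf.png');t=snap('top','tf.png');np.savez('wf.npz',K=c[0],R=c[1],t=c[2])
n=np.array([.9915,-.1306]);d=np.array([.1306,.9915])
im=cv2.resize(w,None,fx=1.5,fy=1.5,interpolation=cv2.INTER_CUBIC)
for B,W,D,z in[((.6112,.0743),.054,.033,.074),((.6202,.1427),.064,.033,.074),((.6305,.221),.074,.033,.074)]:
    q=[proj(c,(*(np.array(B)+n*a*D/2+d*b*W/2),z)) for a,b in((1,1),(1,-1),(-1,-1),(-1,1))];cv2.polylines(im,[np.int32(np.array(q)*1.5*8)],True,(0,0,255),1,0,3)
n=np.array([.9988,-.0495]);n=np.array([.9988,.05]);d=np.array([.05,.9988]);n=np.array([.9988,-.05])
for B,W in[((.6264,-.1125),.054),((.6244,-.1563),.042),((.6224,-.2002),.03)]:
    q=[proj(c,(*(np.array(B)+n*a*W/2+d*b*.017),.068)) for a,b in((1,1),(1,-1),(-1,-1),(-1,1))];cv2.polylines(im,[np.int32(np.array(q)*1.5*8)],True,(0,0,255),1,0,3)
p=proj(c,(.6288,-.0677,.06));cv2.circle(im,tuple(np.int32(p*1.5)),3,(0,0,255),1)
cv2.imwrite('pics/f.png',im[:330])
a=cv2.resize(s[120:310,190:370],(560,590),interpolation=cv2.INTER_CUBIC);cv2.imwrite('pics/f2.png',a)
```

```text
(no output)
```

View pics/f.png

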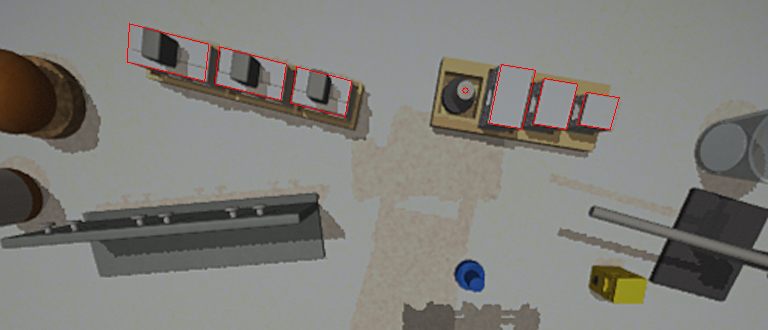

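View pics/f2.png

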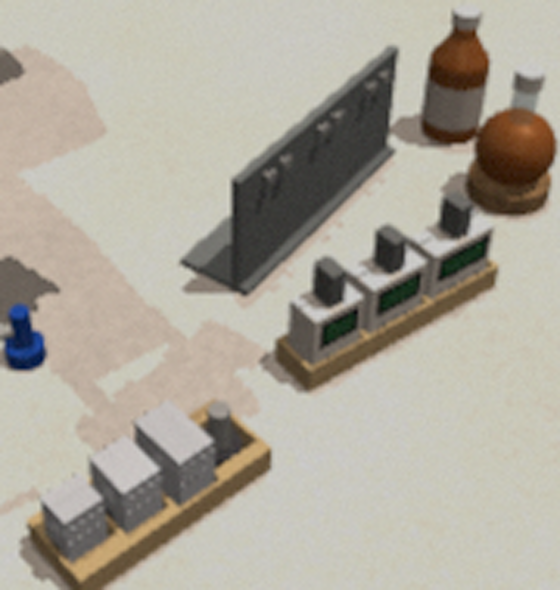

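All seven top faces fall on their expected outlines, upright and fully down. The panel and rod are empty, and the bystanders stand. Handing in.

```bash
python3 -c "
from station import ctrl
print(ctrl.hand_in(), ctrl.get_obs()['time_s'])"
```

```text
the job is handed in; nothing more can be done
the job is handed in; nothing more can be done
```

The station is stripped and handed in at about 63 s of robot time. The end stop, the three clamp blocks and the three readouts each stand in their own bay.

- **Last checks:** In the final wrist and scene views every top face matched the outline expected for a fully seated part. The panel and rod were empty. The bottle, flask and beaker looked undisturbed, as did the yellow and blue look-alikes, though I judged these by eye without measuring shifts.
- **What went wrong:** The narrowest readout first landed on the rim of its bay, pressed at about 75 N at the wrist (limit 120 N), and tilted about 12° in the grip. I backed off, tilted the tool to bring it upright, and it then went in without contact.
- **Contact peaks:** The end stop and the narrowest block each touched the bay floor with a brief force of about 36 N.
- **Disagreement in the data:** The readouts' tab and case positions differed by about 2 mm. I used the case values for the middle and widest readouts, and both went in cleanly.
- **Pictures:** I viewed 19, which is 5 over the budget of 14, mostly because of that recovery.

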